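Set up the stepped target row for a range sensor check

ROBOT

A 6-joint arm with a two-finger parallel gripper is mounted at the origin on the work surface. World frame = base frame: x ahead of the robot, y to its left, z up, the work surface at z = 0. Lengths are in m, angles in rad, forces in N, time in s.
With the tool pointing down it reaches from about 0.35 to 0.85 m from the base axis. Payload 8.1 kg.
Tool frame: the origin (TCP) lies at the very end of the fingers, on their centre line; the grasp point (between the pads) lies 19 mm behind it (robot.pinch_z is the z of the grasp point in the tool frame, in m); z points along the fingers, y is the direction in which the jaws open and shut (so a half turn about z gives the same grasp; the last joint's range is limited). The gripper opens to 93 mm and grips with 3 to 60 N. Pads are 15 mm wide; open, the fingers measure 128 mm over their backs; the gripper's body (75 mm by 188 mm) begins 65 mm behind the grasp point.
Start: joints at [1.184, 0.13, 1.488, -0, 1.523, -0.085], TCP at [0.178, 0.573, 0.219] pointing down, gripper open.
Joint ranges: [-2.96, 2.96], [-0.89, 2.26], [0.02, 2.5], [-1.34, 4.48], [0, 2.73], [-2.66, 2.66]. Speed limits (rad/s): [2.39, 2.39, 2.79, 3.14, 3.14, 3.14].

INTERFACE

Orientations are given as a rotation vector (axis times angle).
In Python, from plant import robot gives the robot as it stands.
- The arm moves only by the tool drive_tool, never from a script. Its argument "steps" is a list of rows, each an object of numbers: "jaw": the opening, from 0 (shut) to 1 (fully open); "tx", "ty", "tz": the shift along the tool's x, y, z scaled (see below); "turn": the turn about the tool's z scaled (see below). A call has 1 to 12 rows; each row is the pose to reach, as a shift and turn from the pose commanded when the call began, along the tool's axes at that moment, turning the shorter way round; what a row does not reach only later rows make up. The controller multiplies each number of a shift by 0.3 m and each number of a turn by 180 degrees. A row lasts 1/10 s, in which the tool goes at most 50 mm and 8.59 degrees, less where a joint would pass 70% of its speed; a pose out of reach is approached as far as the arm can. A call with a number of a shift or a turn outside -1 to 1 is refused whole. A call with a gripper value outside its range is refused whole. The fingers move at their own pace and stop on an object; "force" is the grip in N (left out, the last holds). Time passes only in rows, so rows that repeat a pose let the fingers close. It gives the time, the measured TCP pose, the force and the opening at its end, in the units of the state.
- robot.read_state(): the state, without advancing time (a new reading comes with each control period).
- robot.read_camera(name): name is "scene" or "side" or "wrist"; returns (picture, depth): 400x640x3 uint8, blue, green, red; 400x640 float32, m along the optical axis (not along the pixel's ray), 0 where there is no reading.
- robot.get_calibration(name): a dict with "fx", "fy", "cx", "cy" (pixels), "k1" (the pictures are not rectified: a ray, as slopes to the right and down, at radius r is drawn at 1 + k1 r^2 times it, then the intrinsics apply), "eye" and "attitude" of the camera in the world. Camera axes: x right, y down, z forward; pixel columns grow to the right and rows downward; lengths in m; the calibration is good to about 2 mm. A picture is of the moment at which its call begins: read the wrist's pose just before it. get_calibration takes no time and is no camera call; for the wrist camera it gives the pose at the moment of the call.
- robot.close_job(): hands the job in, once; it reports no verdict.
The state is a dict: "t": time; "q": joint angles; "dq": joint speeds; "joint_torque": joint torques, N m; "tool_pos": TCP position; "orientation": TCP orientation; "force": force on the tool from outside, world axes, zero at the start; "wrist_torque": the same for the moment, N m; "opening": finger opening in m.
Only numpy, scipy, OpenCV 4.12 (cv2) and the standard library are available. Lean on these libraries where they do the work, as an engineer would, in place of code of your own. Each camera call takes 0.05 s, during which the arm holds its last target.

TASK

Set up the range sensor's target row: stand the four grey target panels upright on the rail's carriers, one to a carrier, in order of size with the smallest nearest the round range sensor and the largest farthest from it, so that each shows above the one before. Centre each panel on its carrier with its flat faces square to the rail, facing along it; set the panels down gently, without tipping or dropping any, do not touch the sensor, and let go of everything.

Things in the scene. Friction and masses are not known exactly. Their poses are not given: they have to be found in the camera images.
- panel50_mid (a point): loose target panel 40 mm wide, 50 mm high over all, upright on the bench at the start: a grey plate 12 mm thick on an aluminium foot 46 mm deep, 10 mm high and as wide as the plate. The point is its centre, 25 mm above its underside. x runs along the width, y through the thickness (square to the flat faces), z up; both faces are alike. Grip across the 12 mm thickness.
- panel70_mid (a point): loose target panel 50 mm wide, 70 mm high over all, upright on the bench at the start: a grey plate 12 mm thick on an aluminium foot 46 mm deep, 10 mm high and as wide as the plate. The point is its centre, 35 mm above its underside. x runs along the width, y through the thickness (square to the flat faces), z up; both faces are alike. Grip across the 12 mm thickness.
- panel90_mid (a point): loose target panel 60 mm wide, 90 mm high over all, upright on the bench at the start: a grey plate 12 mm thick on an aluminium foot 46 mm deep, 10 mm high and as wide as the plate. The point is its centre, 45 mm above its underside. x runs along the width, y through the thickness (square to the flat faces), z up; both faces are alike. Grip across the 12 mm thickness.
- panel110_mid (a point): loose target panel 70 mm wide, 110 mm high over all, upright on the bench at the start: a grey plate 12 mm thick on an aluminium foot 46 mm deep, 10 mm high and as wide as the plate. The point is its centre, 55 mm above its underside. x runs along the width, y through the thickness (square to the flat faces), z up; both faces are alike. Grip across the 12 mm thickness.
- carrier1_top (a point): black carrier clamped on the rail (fixed), number 1 of four from the robot's right (-y) to its left: flat top 62 mm along the rail, 84 mm across it, 50 mm above the bench, with an engraved cross. The point is the centre of the flat top; y runs along the rail, x across it, z up. Neighbours are 90 to 130 mm apart, centre to centre.
- carrier2_top (a point): black carrier clamped on the rail (fixed), number 2 of four from the robot's right (-y) to its left: flat top 62 mm along the rail, 84 mm across it, 50 mm above the bench, with an engraved cross. The point is the centre of the flat top; y runs along the rail, x across it, z up. Neighbours are 90 to 130 mm apart, centre to centre.
- carrier3_top (a point): black carrier clamped on the rail (fixed), number 3 of four from the robot's right (-y) to its left: flat top 62 mm along the rail, 84 mm across it, 50 mm above the bench, with an engraved cross. The point is the centre of the flat top; y runs along the rail, x across it, z up. Neighbours are 90 to 130 mm apart, centre to centre.
- carrier4_top (a point): black carrier clamped on the rail (fixed), number 4 of four from the robot's right (-y) to its left: flat top 62 mm along the rail, 84 mm across it, 50 mm above the bench, with an engraved cross. The point is the centre of the flat top; y runs along the rail, x across it, z up. Neighbours are 90 to 130 mm apart, centre to centre.
- sensor: range sensor fixed at one end of the rail (either end): round silver puck with a black band, 92 mm across, on a black ball head with red rings; top 178 mm above the bench. Origin on its vertical axis, 26 mm above the bench. At the rail's other end, about 360 mm from its middle, stands a black backstop board 180 mm wide, top 223 mm above the bench.
There are look-alikes about, which are no part of the job. What is shaped like the part that bears panel110_mid but blue or yellow is not meant.

How it is judged:
At the end, for the whole second after the job is handed in: One panel at rest and released on each carrier, smallest nearest the sensor and growing away from it: upright within 0.1 rad, standing on the flat top (height within 5 mm), centred within 12 mm horizontally, square to the rail within 0.2 rad (either face to the sensor) (((y of sensor in the frame of carrier2_top below 0 m and horizontal distance between panel50_mid and carrier1_top below 0.012 m and z of panel50_mid in the frame of carrier1_top between 0.02 and 0.03 m and angle between the y axis of panel50_mid and the y axis of carrier1_top, either way round below 0.2 rad and horizontal distance between panel70_mid and carrier2_top below 0.012 m and z of panel70_mid in the frame of carrier2_top between 0.03 and 0.04 m and angle between the y axis of panel70_mid and the y axis of carrier2_top, either way round below 0.2 rad and horizontal distance between panel90_mid and carrier3_top below 0.012 m and z of panel90_mid in the frame of carrier3_top between 0.04 and 0.05 m and angle between the y axis of panel90_mid and the y axis of carrier3_top, either way round below 0.2 rad and horizontal distance between panel110_mid and carrier4_top below 0.012 m and z of panel110_mid in the frame of carrier4_top between 0.05 and 0.06 m and angle between the y axis of panel110_mid and the y axis of carrier4_top, either way round below 0.2 rad) or (not (y of sensor in the frame of carrier2_top below 0 m) and horizontal distance between panel50_mid and carrier4_top below 0.012 m and z of panel50_mid in the frame of carrier4_top between 0.02 and 0.03 m and angle between the y axis of panel50_mid and the y axis of carrier4_top, either way round below 0.2 rad and horizontal distance between panel70_mid and carrier3_top below 0.012 m and z of panel70_mid in the frame of carrier3_top between 0.03 and 0.04 m and angle between the y axis of panel70_mid and the y axis of carrier3_top, either way round below 0.2 rad and horizontal distance between panel90_mid and carrier2_top below 0.012 m and z of panel90_mid in the frame of carrier2_top between 0.04 and 0.05 m and angle between the y axis of panel90_mid and the y axis of carrier2_top, either way round below 0.2 rad and horizontal distance between panel110_mid and carrier1_top below 0.012 m and z of panel110_mid in the frame of carrier1_top between 0.05 and 0.06 m and angle between the y axis of panel110_mid and the y axis of carrier1_top, either way round below 0.2 rad)) and angle between each of panel50_mid, panel70_mid, panel90_mid, panel110_mid's own z axis and vertical below 0.1 rad and linear speed of each of panel50, panel70, panel90, panel110 below 0.02 m/s and contact force between each of panel50, panel70, panel90, panel110 and the fingers below 0.1 N); the robot touches nothing.
It fails at once if the range sensor is touched (more than 1 N) (contact force between sensor and anything else above 1 N).
It fails at once if a panel is tipped over (more than 0.7 rad) (angle between any of panel50_mid, panel70_mid, panel90_mid, panel110_mid's own z axis and vertical above 0.7 rad).
It fails at once if a panel is dropped (falls free faster than 0.6 m/s, from about 20 mm) ((linear speed of panel50 above 0.6 m/s and contact force between panel50 and anything else below 0.05 N) or (linear speed of panel70 above 0.6 m/s and contact force between panel70 and anything else below 0.05 N) or (linear speed of panel90 above 0.6 m/s and contact force between panel90 and anything else below 0.05 N) or (linear speed of panel110 above 0.6 m/s and contact force between panel110 and anything else below 0.05 N)).
It also fails if it takes over 99 s, if anything falls off the work surface, if the arm or the gripper's body presses on something with over 40 N, if the wrist force passes 120 N, or if a joint passes its speed limit or range.

## Working session

There is one attempt and no reset: what is moved stays moved. The work goes in short steps, Python scripts to look and compute and a tool call to move; the robot and the scene stay as the last step left them, time stands still between calls to the robot, and variables do not carry over. Pictures are saved under pics/ and viewed, and the job is handed in when it is done.

Besides the shell and the picture viewer there is one more tool, called after "Emit:" by a JSON object that holds its "op" and its "data". drive_tool: Moves the arm, as the interface text tells. Its arguments: {"type":"object","properties":{"steps":{"type":"array"},"force":{"type":"number"}},"required":["steps"]}

```bash
ls -la; mkdir -p pics; cat > h.py <<'E'
import numpy as np, cv2
from scipy.spatial.transform import Rotation as R
from plant import robot
def att(c):
    a=np.array(c["attitude"],float)
    return a if a.shape==(3,3) else (R.from_rotvec(a).as_matrix() if a.shape==(3,) else R.from_quat(a).as_matrix())
def ray(c,u,v):
    K=np.array([[c["fx"],0,c["cx"]],[0,c["fy"],c["cy"]],[0,0,1.]])
    xd,yd=(u-c["cx"])/c["fx"],(v-c["cy"])/c["fy"]
    x,y=xd,yd
    for _ in range(30):
        s=1+c["k1"]*(x*x+y*y); x,y=xd/s,yd/s
    return np.array([x,y,1.])
def at_depth(c,u,v,d): return np.array(c["eye"])+att(c)@(ray(c,u,v)*d)
def at_z(c,u,v,z):
    r=att(c)@ray(c,u,v); e=np.array(c["eye"]); return e+r*(z-e[2])/r[2]
def proj(c,p):
    q=att(c).T@(np.array(p)-np.array(c["eye"])); x,y=q[0]/q[2],q[1]/q[2]; s=1+c["k1"]*(x*x+y*y)
    return c["cx"]+c["fx"]*x*s, c["cy"]+c["fy"]*y*s
E
python3 - <<'E'
from h import *
print(robot.read_state())
for n in("scene","side","wrist"):
    c=robot.get_calibration(n); print(n,c)
    im,d=robot.read_camera(n); cv2.imwrite(f"pics/{n}0.png",im); np.save(f"pics/{n}0.npy",d)
E
```

```text
total 12
drwxr-xr-x  3 agent agent 4096 Dec  6 14:52 .
drwxr-xr-x 23 root  root  4096 Dec  6 14:52 ..
drwxr-xr-x  2 agent agent 4096 Dec  6 14:52 pics
{'t': 0.0, 'q': array([ 1.18360917e+00,  1.31154665e-01,  1.48925827e+00,  5.18513549e-06,
        1.52299400e+00, -8.53964689e-02]), 'dq': array([ 0.00087312,  0.00057528,  0.00146157,  0.00129432, -0.00074479,
        0.00091818]), 'joint_torque': array([ 8.55295948e-04, -5.59843183e+01, -4.91758096e+01,  7.67940329e-02,
        3.55918903e-02, -1.24243884e-04]), 'tool_pos': array([0.17810092, 0.57237113, 0.21760286]), 'orientation': array([-4.72190370e-01, -3.10546823e+00,  2.76840524e-03]), 'force': array([ 0.52463143, -0.37771306, -0.14673964]), 'wrist_torque': array([-0.04351041, -0.00868076, -0.02254921]), 'opening': 0.09320638265995809}
scene {'fx': 389.2350811955948, 'fy': 389.2350811955948, 'cx': 319.9715778936006, 'cy': 197.0486125828457, 'k1': 0.019578573230743614, 'eye': array([0.90742821, 0.40185772, 0.87294037]), 'attitude': array([-1.11192642, -2.58610177,  0.79012998])}
side {'fx': 450.9299362958263, 'fy': 450.9299362958263, 'cx': 310.2347751585325, 'cy': 197.8191659347372, 'k1': -0.01280318365477618, 'eye': array([ 0.40851361, -0.82413582,  1.05877646]), 'attitude': array([-2.44293571,  0.1515911 , -0.05270923])}
wrist {'fx': 314.3094558430015, 'fy': 314.3094558430015, 'cx': 320.3548210361937, 'cy': 200.08931222953944, 'k1': -0.05161957189537204, 'eye': array([0.10410311, 0.59704364, 0.38527372]), 'attitude': array([2.33497661, 1.71917739, 0.24549659])}
```

View pics/scene0.png

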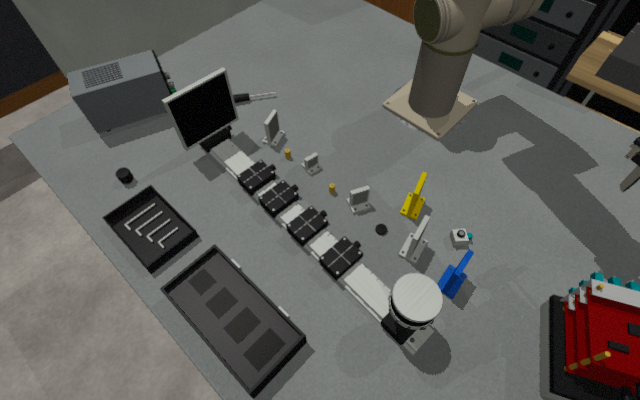

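View pics/side0.png

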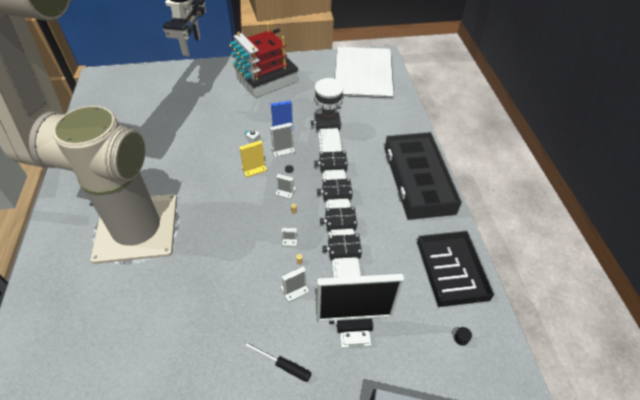

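View pics/wrist0.png

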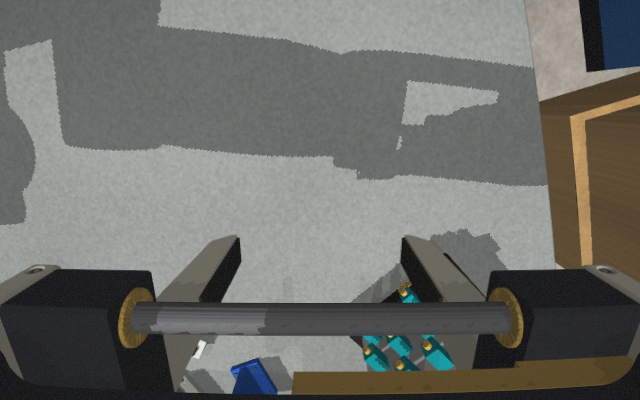

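The sensor stands at the far (+y) end, so panel50 goes to carrier 4 and panel110 to carrier 1. In the side view the white-footed grey panels are at about (295,284), (289,236), (285,185) and (282,138). The yellow and blue ones are decoys. Next I'll build a top-view map from depth.

```bash
cat > cloud.py <<'E'
from h import *
def cloud(n,d,im,c):
    v,u=np.mgrid[0:400,0:640]; m=(d>0.2)&(d<2.2)
    u,v,dd=u[m].astype(float),v[m].astype(float),d[m]
    xd,yd=(u-c["cx"])/c["fx"],(v-c["cy"])/c["fy"]; x,y=xd,yd
    for _ in range(20):
        s=1+c["k1"]*(x*x+y*y); x,y=xd/s,yd/s
    P=np.array(c["eye"])+(np.stack([x,y,np.ones_like(x)],1)*dd[:,None])@att(c).T
    return P,im[m]
E
python3 - <<'E'
from cloud import *
out=[]
for n in("scene","side"):
    c=robot.get_calibration(n); d=np.load(f"pics/{n}0.npy"); im=cv2.imread(f"pics/{n}0.png")
    P,C=cloud(n,d,im,c); np.savez(f"pics/{n}_cl.npz",P=P,C=C)
    fl=(np.abs(P[:,2])<0.02)&(P[:,0]>.3)&(P[:,0]<.5)&(abs(P[:,1])<.4)
    print(n,"floor z",np.median(P[fl,2]),P[fl,2].std())
    # orthographic: x 0.2..0.75 up, y -0.45..0.5 ; 1.2mm px
    px=0.0014
    I=np.zeros((430,700,3),np.uint8)
    o=np.argsort(P[:,2]); P2,C2=P[o],C[o]
    r=((0.8-P2[:,0])/px).astype(int); k=((0.49-P2[:,1])/px).astype(int)
    ok=(r>=0)&(r<430)&(k>=0)&(k<700)
    I[r[ok],k[ok]]=C2[ok]
    I=cv2.dilate(I,np.ones((2,2)))
    cv2.imwrite(f"pics/top_{n}.png",I)
for n in("scene","side"):
    im=cv2.imread(f"pics/{n}0.png")
    a=im[95:340,140:440] if n=="scene" else im[75:345,220:380]
    cv2.imwrite(f"pics/crop_{n}.png",cv2.resize(a,None,fx=2.2,fy=2.2,interpolation=cv2.INTER_CUBIC))
E
```

```text
scene floor z -0.0016446552578148754 0.003889849848098756
side floor z 0.0032237536250996346 0.0033937455700668905
```

View pics/top_scene.png

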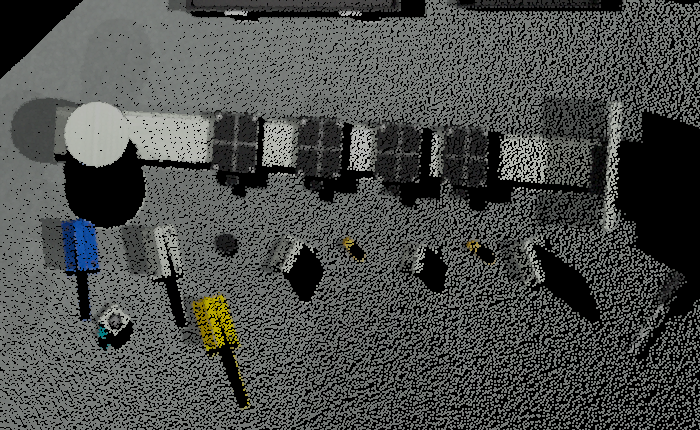

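View pics/top_side.png

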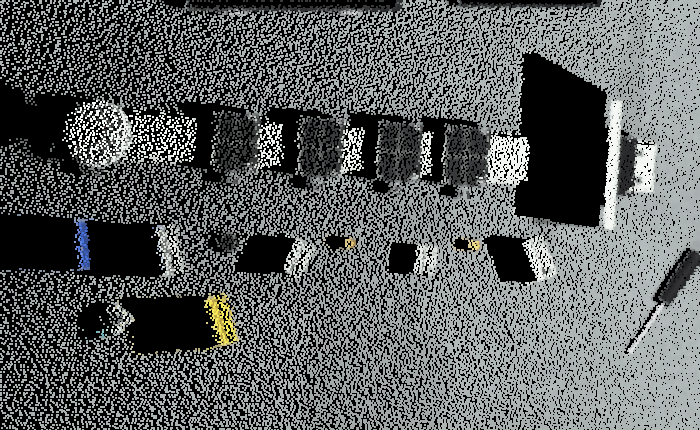

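View pics/crop_side.png

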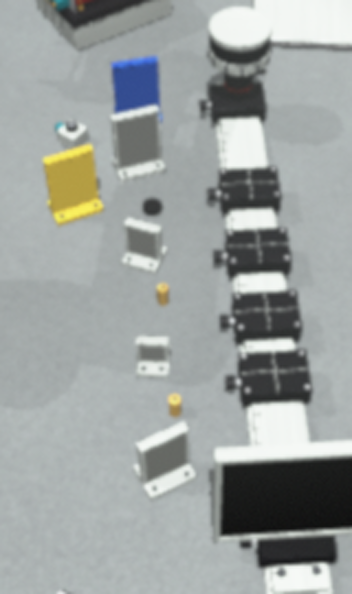

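View pics/crop_scene.png

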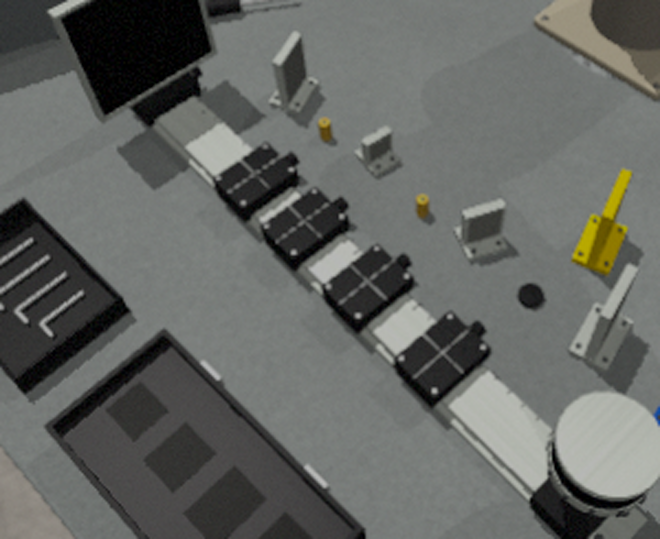

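```bash
cat > fit.py <<'E'
from cloud import *
from scipy.optimize import least_squares
crosses={"scene":[(257.3,176.8),(278.6,197.7),(307.7,225),(341.4,256.8)],"side":[(344.1,246.4),(340.9,218.6),(337.3,189.5),(333.2,160.9)]}
X={}
for n in crosses:
    c=robot.get_calibration(n); X[n]=np.array([at_z(c,u+.0,v,.05) for u,v in crosses[n]])
    print(n,X[n][:,:2].round(4).tolist(), np.linalg.norm(np.diff(X[n],axis=0),axis=1).round(4))
m=(X["scene"]+X["side"])/2
off={n:(m-X[n]).mean(0) for n in X}; print(off)
w=np.linalg.svd(m[:,:2]-m[:,:2].mean(0))[2][0]; print("mean crosses",m.round(4).tolist(),"rail yaw of y axis from +y (deg)",np.degrees(np.arctan2(-w[0]*np.sign(w[1]),abs(w[1]))))
def box(p,c,h):
    q=np.abs(p-c)-h
    return np.linalg.norm(np.maximum(q,0),axis=1)+np.minimum(q.max(1),0)
def sdf(par,P,W,H):
    x,y,a=par; d=P[:,:2]-[x,y]; ca,sa=np.cos(a),np.sin(a)
    L=np.stack([ca*d[:,0]+sa*d[:,1],-sa*d[:,0]+ca*d[:,1],P[:,2]],1)
    return np.minimum(box(L,[0,0,.005],[W/2,.023,.005]),box(L,[0,0,H/2],[W/2,.006,H/2]))
cl={}
for n,z in(("scene",.0016),("side",-.0032)):
    P=np.load(f"pics/{n}_cl.npz")["P"].copy(); P[:,:2]+=off[n][:2]; P[:,2]+=z; cl[n]=P
px=.0014
for H,(k,r),yw in((50,(425,260),0),(70,(300,257),-.3),(90,(537,262),.3),(110,(166,250),.1)):
    W={50:.04,70:.05,90:.06,110:.07}[H]; g=np.array([.8-r*px,.49-k*px])
    for ns in(("scene",),("side",),("scene","side")):
        P=np.concatenate([cl[n] for n in ns])
        best=None
        for a0 in(-.5,-.2,0,.2,.5):
            p=np.array([*g,a0])
            for it in range(2):
                Q=P[(np.linalg.norm(P[:,:2]-p[:2],axis=1)<.055)&(P[:,2]>.007)&(P[:,2]<.125)]
                s=least_squares(lambda t:sdf(t,Q,W,H/1000),p,loss="soft_l1",f_scale=.003); p=s.x
            if best is None or s.cost/len(Q)<best[0]: best=(s.cost/len(Q),p,len(Q),Q[:,2].max())
        print(H,ns,best[1].round(4).tolist(),"deg",np.degrees(best[1][2]).round(1),best[2],"rms",(2*best[0])**.5,"zmax",best[3])
E
python3 fit.py
```

```text
scene [[0.5843, -0.1489], [0.591, -0.0594], [0.5968, 0.0505], [0.6033, 0.166]] [0.0898 0.11   0.1157]
side [[0.5794, -0.1687], [0.5864, -0.0758], [0.5937, 0.032], [0.6001, 0.1503]] [0.0932 0.108  0.1185]
{'scene': array([-0.00197289, -0.00880016,  0.        ]), 'side': array([0.00197289, 0.00880016, 0.        ])}
mean crosses [[0.5818, -0.1588, 0.05], [0.5887, -0.0676, 0.05], [0.5953, 0.0412, 0.05], [0.6017, 0.1582, 0.05]] rail yaw of y axis from +y (deg) -3.560326683603928
50 ('scene',) [0.4361, -0.1053, -0.1747] deg -10.0 251 rms 0.0010779593410581824 zmax 0.053984067095979756
50 ('side',) [0.4398, -0.0868, -0.1698] deg -9.7 243 rms 0.0014245782325791481 zmax 0.05370224696974244
50 ('scene', 'side') [0.439, -0.0963, -0.2439] deg -14.0 494 rms 0.0025976411641704324 zmax 0.053984067095979756
70 ('scene',) [0.4401, 0.0722, -0.4654] deg -26.7 441 rms 0.0010209705793201647 zmax 0.07277830204528364
70 ('side',) [0.4448, 0.0902, -0.4617] deg -26.5 347 rms 0.0016607000268432652 zmax 0.07630896921438278
70 ('scene', 'side') [0.4443, 0.0812, -0.493] deg -28.2 788 rms 0.0028069602438359916 zmax 0.07630896921438278
90 ('scene',) [0.4333, -0.2672, 0.3666] deg 21.0 473 rms 0.0012435182655843634 zmax 0.09348278138346806
90 ('side',) [0.4426, -0.2582, 0.3412] deg 19.6 615 rms 0.0025246444147205105 zmax 0.09526228162511373
90 ('scene', 'side') [0.4379, -0.2616, 0.3695] deg 21.2 1088 rms 0.00275758974673131 zmax 0.09526228162511373
110 ('scene',) [0.4457, 0.2555, 0.1934] deg 11.1 618 rms 0.0011631790345334077 zmax 0.11359865248756136
110 ('side',) [0.4516, 0.2724, 0.2099] deg 12.0 649 rms 0.002024727492530328 zmax 0.11630910014311822
110 ('scene', 'side') [0.4468, 0.2592, 0.2018] deg 11.6 1267 rms 0.0022980021740624298 zmax 0.11630910014311822
```

```bash
python3 - <<'E'
from h import *
crosses={"scene":[(257.3,176.8),(278.6,197.7),(307.7,225),(341.4,256.8)],"side":[(344.1,246.4),(340.9,218.6),(337.3,189.5),(333.2,160.9)]}
for n in crosses:
    c=robot.get_calibration(n); d=np.load(f"pics/{n}0.npy")
    for u,v in crosses[n]:
        a=d[int(v)-3:int(v)+4,int(u)-3:int(u)+4]; dd=np.median(a[a>0])
        print(n,at_depth(c,u,v,dd).round(4), at_z(c,u,v,.05).round(4), ray(c,u,v).round(3))
E
```

```text
scene [ 0.5827 -0.1516  0.0459] [ 0.5843 -0.1489  0.05  ] [-0.161 -0.052  1.   ]
scene [ 0.59   -0.0608  0.0474] [ 0.591  -0.0594  0.05  ] [-0.106  0.002  1.   ]
scene [0.596  0.0495 0.0478] [0.5968 0.0505 0.05  ] [-0.032  0.072  1.   ]
scene [0.6021 0.1651 0.0469] [0.6033 0.166  0.05  ] [0.055 0.153 1.   ]
side [ 0.5789 -0.1707  0.053 ] [ 0.5794 -0.1687  0.05  ] [0.075 0.108 1.   ]
side [ 0.586  -0.0773  0.052 ] [ 0.5864 -0.0758  0.05  ] [0.068 0.046 1.   ]
side [0.5932 0.0296 0.0529] [0.5937 0.032  0.05  ] [ 0.06  -0.018  1.   ]
side [0.5997 0.1484 0.052 ] [0.6001 0.1503 0.05  ] [ 0.051 -0.082  1.   ]
```

```bash
python3 - <<'E'
import cv2
im=cv2.imread("pics/side0.png")
a=cv2.resize(im[140:270,305:375],None,fx=4.5,fy=4.5,interpolation=cv2.INTER_CUBIC); a=cv2.convertScaleAbs(a,alpha=1.8)
cv2.imwrite("pics/z_side.png",a)
im=cv2.imread("pics/scene0.png")
a=cv2.resize(im[150:285,230:370],None,fx=4.4,fy=4.4,interpolation=cv2.INTER_CUBIC); a=cv2.convertScaleAbs(a,alpha=1.8)
cv2.imwrite("pics/z_scene.png",a)
E
```

```text
(no output)
```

View pics/z_side.png

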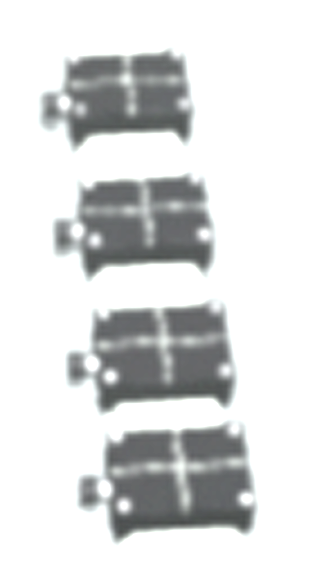

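View pics/z_scene.png

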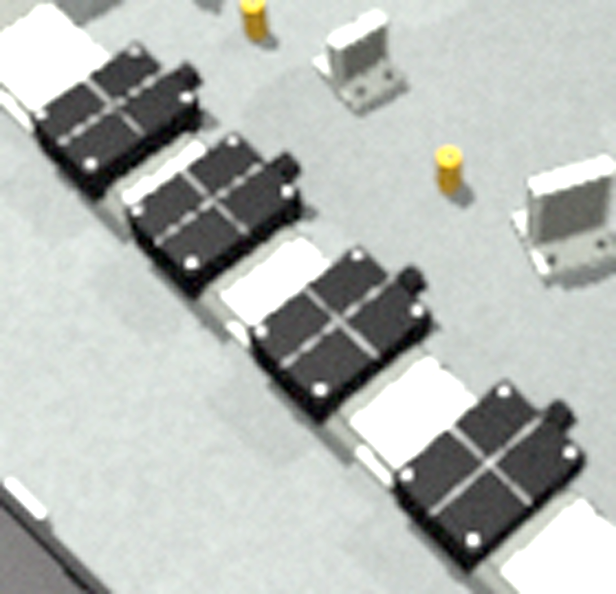

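Crosses in the original pixels: side (345,243.8), (341.7,216), (337.7,186.9), (333.2,157.6). Scene (255.7,173.6), (277.5,195.9), (307.3,223.9), (341.1,255.5). I'll redo the fit with these.

```bash
sed -i 's/^crosses=.*/crosses={"scene":[(255.7,173.6),(277.5,195.9),(307.3,223.9),(341.1,255.5)],"side":[(345,243.8),(341.7,216),(337.7,186.9),(333.2,157.6)]}/' fit.py; python3 fit.py
```

```text
scene [[0.5802, -0.16], [0.5891, -0.0655], [0.5953, 0.0476], [0.6013, 0.1633]] [0.0949 0.1132 0.1159]
side [[0.5832, -0.1608], [0.5901, -0.067], [0.5966, 0.042], [0.6023, 0.1647]] [0.0941 0.1091 0.1228]
{'scene': array([ 0.00078455, -0.00083772,  0.        ]), 'side': array([-0.00078455,  0.00083772,  0.        ])}
mean crosses [[0.5817, -0.1604, 0.05], [0.5896, -0.0662, 0.05], [0.5959, 0.0448, 0.05], [0.6018, 0.164, 0.05]] rail yaw of y axis from +y (deg) -3.5000384592966767
50 ('scene',) [0.4388, -0.0974, -0.1747] deg -10.0 251 rms 0.0010779593410583837 zmax 0.053984067095979756
50 ('side',) [0.4343, -0.105, -0.132] deg -7.6 243 rms 0.0024393413259618923 zmax 0.05370224696974244
50 ('scene', 'side') [0.4385, -0.0962, -0.1762] deg -10.1 494 rms 0.0014582156712761578 zmax 0.053984067095979756
70 ('scene',) [0.4429, 0.0802, -0.4654] deg -26.7 441 rms 0.0010209705793201647 zmax 0.07277830204528364
70 ('side',) [0.4421, 0.0823, -0.4563] deg -26.1 347 rms 0.0016610793459612568 zmax 0.07630896921438278
70 ('scene', 'side') [0.4426, 0.0809, -0.4665] deg -26.7 788 rms 0.0014344450431090278 zmax 0.07630896921438278
90 ('scene',) [0.436, -0.2592, 0.3666] deg 21.0 473 rms 0.0012435182655843862 zmax 0.09348278138346806
90 ('side',) [0.4358, -0.256, 0.3658] deg 21.0 615 rms 0.001225488549436471 zmax 0.09526228162511373
90 ('scene', 'side') [0.4357, -0.2573, 0.3605] deg 20.7 1088 rms 0.001587615494220781 zmax 0.09526228162511373
110 ('scene',) [0.4485, 0.2635, 0.1934] deg 11.1 618 rms 0.0011631790345334528 zmax 0.11359865248756136
110 ('side',) [0.4488, 0.2644, 0.2099] deg 12.0 649 rms 0.0020247274925303312 zmax 0.11630910014311822
110 ('scene', 'side') [0.4484, 0.2642, 0.205] deg 11.7 1267 rms 0.0016695154990718202 zmax 0.11630910014311822
```

Both cameras now agree to a few mm and the fitted heights match the given sizes. Panel110 goes first, to carrier 1.

```bash
cat > plan.py <<'E'
from h import *
import sys
T=dict(p50=(.4386,-.0965,-10.0),p70=(.4426,.0810,-26.7),p90=(.4358,-.2575,20.9),p110=(.4485,.2640,11.6),
 c1=(.5817,-.1604,-3.5),c2=(.5896,-.0662,-3.5),c3=(.5959,.0448,-3.5),c4=(.6018,.164,-3.5))
def go(x,y,z,yaw):
    s=robot.read_state(); M=R.from_rotvec(s["orientation"]).as_matrix(); p=s["tool_pos"]
    cy=np.degrees(np.arctan2(-M[0,1],M[1,1]))
    sh=M.T@(np.array([x,y,z])-p)/.3
    dy=(yaw-cy+90)%180-90
    print("now",p.round(4),"yaw",round(cy,2),"open",round(s["opening"],4),"t",round(s["t"],2),"F",s["force"].round(2),"tilt",np.degrees(np.arccos(-M[2,2])).round(2))
    print("tx %.3f ty %.3f tz %.3f turn %.4f  dist %.3f"%(*sh,-dy/180,np.linalg.norm(sh)*.3), "dyaw",round(dy,1))
a=sys.argv[1:]
if a[0] in T: x,y,w=T[a[0]]; go(x,y,float(a[1]),w)
else: go(*map(float,a))
E
python3 plan.py p110 .2
```

```text
now [0.1781 0.5725 0.2178] yaw -17.29 open 0.0929 t 0.15 F [0.59 0.14 0.07] tilt 0.08
tx -1.166 ty -0.714 tz 0.060 turn -0.1605  dist 0.411 dyaw 28.9
```

Shift exceeds 1, so I'll do it in two calls. The first covers part of the way, including a piece of the turn to check its sign.

Emit:
{"op": "drive_tool", "data": {"steps": [{"tx": -0.12, "ty": -0.07, "tz": 0, "turn": -0.03, "jaw": 0.7}, {"tx": -0.24, "ty": -0.14, "tz": 0, "turn": -0.07, "jaw": 0.7}, {"tx": -0.36, "ty": -0.22, "tz": 0, "turn": -0.11, "jaw": 0.7}, {"tx": -0.48, "ty": -0.3, "tz": 0, "turn": -0.14, "jaw": 0.7}, {"tx": -0.6, "ty": -0.37, "tz": 0, "turn": -0.16, "jaw": 0.7}, {"tx": -0.72, "ty": -0.44, "tz": 0, "turn": -0.16, "jaw": 0.7}, {"tx": -0.85, "ty": -0.52, "tz": 0, "turn": -0.16, "jaw": 0.7}, {"tx": -0.85, "ty": -0.52, "tz": 0, "turn": -0.16, "jaw": 0.7}], "force": 30}}

```text
t: 0.95
tool_pos: [0.3784, 0.3443, 0.2184]
orientation: [-0.307, 3.126, -0.003]
force: [-0.6, 1.3, -0.2]
opening: 0.065
```

```bash
python3 plan.py p110 .2
```

```text
now [0.3784 0.3443 0.2184] yaw 11.21 open 0.065 t 0.95 F [-0.63  1.34 -0.24] tilt 0.11
tx -0.177 ty -0.308 tz 0.062 turn -0.0022  dist 0.108 dyaw 0.4
```

Emit:
{"op": "drive_tool", "data": {"steps": [{"tx": -0.09, "ty": -0.15, "tz": 0.03, "turn": -0.002, "jaw": 0.7}, {"tx": -0.18, "ty": -0.31, "tz": 0.06, "turn": -0.002, "jaw": 0.7}, {"tx": -0.18, "ty": -0.31, "tz": 0.06, "turn": -0.002, "jaw": 0.7}]}}

```text
t: 1.25
tool_pos: [0.4484, 0.2647, 0.1993]
orientation: [0.32, -3.124, 0.003]
force: [0.1, -0.3, 0.1]
opening: 0.065
```

```bash
python3 - <<'E'
from h import *
c=robot.get_calibration("wrist"); im,d=robot.read_camera("wrist")
T=dict(p110=(.4485,.2640,11.6,.07,.11))
for x,y,w,W,H in T.values():
    a=np.radians(w)
    for s in(-1,1):
        for t in(-1,1):
            p=[x+s*W/2*np.cos(a)-t*.006*np.sin(a),y+s*W/2*np.sin(a)+t*.006*np.cos(a),H]
            u=proj(c,p); cv2.circle(im,(int(u[0]),int(u[1])),3,(0,0,255),1)
cv2.imwrite("pics/w1.png",im)
E
python3 plan.py p110 .065
```

```text
now [0.4481 0.2653 0.1994] yaw 11.66 open 0.0653 t 1.3 F [ 0.29 -0.06 -0.41] tilt 0.11
tx -0.001 ty -0.004 tz 0.448 turn 0.0003  dist 0.134 dyaw -0.1
```

View pics/w1.png

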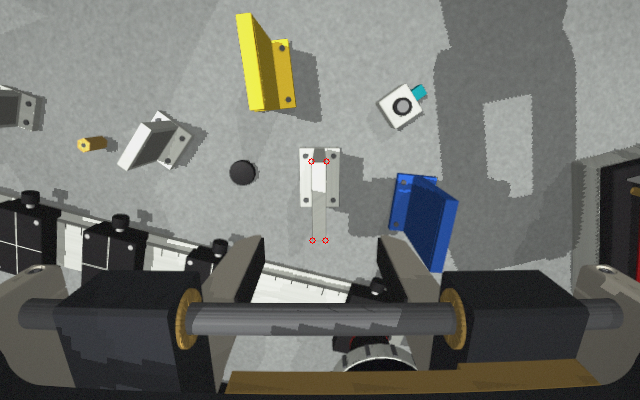

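The wrist view shows panel110's top edge from (318,160) to (320,241), matching the projected corners within 1 px. Descending to grip.

Emit:
{"op": "drive_tool", "data": {"steps": [{"tx": -0.001, "ty": -0.004, "tz": 0.1, "jaw": 0.7}, {"tx": -0.001, "ty": -0.004, "tz": 0.2, "jaw": 0.7}, {"tx": -0.001, "ty": -0.004, "tz": 0.3, "jaw": 0.7}, {"tx": -0.001, "ty": -0.004, "tz": 0.4, "jaw": 0.7}, {"tx": -0.001, "ty": -0.004, "tz": 0.448, "jaw": 0.7}, {"tx": -0.001, "ty": -0.004, "tz": 0.448, "jaw": 0.7}, {"tx": -0.001, "ty": -0.004, "tz": 0.448, "jaw": 0.3}, {"tx": -0.001, "ty": -0.004, "tz": 0.448, "jaw": 0.2}, {"tx": -0.001, "ty": -0.004, "tz": 0.448, "jaw": 0.1}, {"tx": -0.001, "ty": -0.004, "tz": 0.448, "jaw": 0.0}, {"tx": -0.001, "ty": -0.004, "tz": 0.448, "jaw": 0.0}, {"tx": -0.001, "ty": -0.004, "tz": 0.448, "jaw": 0.0}], "force": 30}}

```text
schema error: expected keys jaw, tx, ty, tz, turn
```

```bash
python3 plan.py p110 .155
```

```text
now [0.4481 0.2653 0.1994] yaw 11.66 open 0.0653 t 1.3 F [ 0.29 -0.06 -0.41] tilt 0.11
tx -0.001 ty -0.004 tz 0.148 turn 0.0003  dist 0.044 dyaw -0.1
```

Emit:
{"op": "drive_tool", "data": {"steps": [{"tx": -0.001, "ty": -0.004, "tz": 0.1, "turn": 0, "jaw": 0.7}, {"tx": -0.001, "ty": -0.004, "tz": 0.2, "turn": 0, "jaw": 0.7}, {"tx": -0.001, "ty": -0.004, "tz": 0.3, "turn": 0, "jaw": 0.7}, {"tx": -0.001, "ty": -0.004, "tz": 0.4, "turn": 0, "jaw": 0.7}, {"tx": -0.001, "ty": -0.004, "tz": 0.448, "turn": 0, "jaw": 0.7}, {"tx": -0.001, "ty": -0.004, "tz": 0.448, "turn": 0, "jaw": 0.7}, {"tx": -0.001, "ty": -0.004, "tz": 0.448, "turn": 0, "jaw": 0.3}, {"tx": -0.001, "ty": -0.004, "tz": 0.448, "turn": 0, "jaw": 0.2}, {"tx": -0.001, "ty": -0.004, "tz": 0.448, "turn": 0, "jaw": 0.1}, {"tx": -0.001, "ty": -0.004, "tz": 0.448, "turn": 0, "jaw": 0.0}, {"tx": -0.001, "ty": -0.004, "tz": 0.448, "turn": 0, "jaw": 0.0}, {"tx": -0.001, "ty": -0.004, "tz": 0.448, "turn": 0, "jaw": 0.0}], "force": 30}}

```text
t: 2.5
tool_pos: [0.4476, 0.2667, 0.0665]
orientation: [-0.325, 3.124, 0.0]
force: [-0.1, -0.0, -1.0]
opening: 0.0216
```

```bash
python3 plan.py p110 .155
```

```text
now [0.4476 0.2667 0.0665] yaw 11.86 open 0.0216 t 2.5 F [-0.11 -0.03 -0.95] tilt 0.02
tx -0.001 ty -0.009 tz -0.295 turn 0.0014  dist 0.089 dyaw -0.3
```

Emit:
{"op": "drive_tool", "data": {"steps": [{"tx": 0, "ty": 0, "tz": 0, "turn": 0, "jaw": 0}, {"tx": 0, "ty": 0, "tz": 0, "turn": 0, "jaw": 0}, {"tx": 0, "ty": 0, "tz": 0, "turn": 0, "jaw": 0}, {"tx": 0, "ty": 0, "tz": 0, "turn": 0, "jaw": 0}], "force": 30}}

```text
t: 2.9
tool_pos: [0.4475, 0.2665, 0.0663]
orientation: [-0.325, 3.125, -0.0]
force: [0.3, -1.7, 2.1]
opening: 0.0119
```

```bash
python3 plan.py p110 .165
```

```text
now [0.4475 0.2665 0.0663] yaw 11.86 open 0.0119 t 2.9 F [ 0.3  -1.71  2.14] tilt 0.01
tx -0.001 ty -0.009 tz -0.329 turn 0.0015  dist 0.099 dyaw -0.3
```

Emit:
{"op": "drive_tool", "data": {"steps": [{"tx": 0, "ty": 0, "tz": -0.02, "turn": 0, "jaw": 0}, {"tx": 0, "ty": 0, "tz": -0.06, "turn": 0, "jaw": 0}, {"tx": 0, "ty": 0, "tz": -0.12, "turn": 0, "jaw": 0}, {"tx": 0, "ty": 0, "tz": -0.19, "turn": 0, "jaw": 0}, {"tx": 0, "ty": 0, "tz": -0.26, "turn": 0, "jaw": 0}, {"tx": 0, "ty": 0, "tz": -0.31, "turn": 0, "jaw": 0}, {"tx": 0, "ty": 0, "tz": -0.33, "turn": 0, "jaw": 0}, {"tx": 0, "ty": 0, "tz": -0.33, "turn": 0, "jaw": 0}], "force": 30}}

```text
t: 3.7
tool_pos: [0.448, 0.267, 0.1663]
orientation: [-0.325, 3.123, 0.001]
force: [0.2, 0.0, -3.5]
opening: 0.0117
```

```bash
python3 plan.py c1 .165
```

```text
now [0.448  0.267  0.1663] yaw 11.87 open 0.0117 t 3.7 F [ 0.18  0.03 -3.5 ] tilt 0.1
tx -0.143 ty -1.486 tz 0.004 turn 0.0854  dist 0.448 dyaw -15.4
```

Emit:
{"op": "drive_tool", "data": {"steps": [{"tx": 0, "ty": -0.03, "tz": 0, "turn": 0.01, "jaw": 0}, {"tx": -0.01, "ty": -0.09, "tz": 0, "turn": 0.02, "jaw": 0}, {"tx": -0.02, "ty": -0.18, "tz": 0, "turn": 0.03, "jaw": 0}, {"tx": -0.03, "ty": -0.28, "tz": 0, "turn": 0.04, "jaw": 0}, {"tx": -0.04, "ty": -0.38, "tz": 0, "turn": 0.05, "jaw": 0}, {"tx": -0.05, "ty": -0.48, "tz": 0, "turn": 0.06, "jaw": 0}, {"tx": -0.06, "ty": -0.58, "tz": 0, "turn": 0.07, "jaw": 0}, {"tx": -0.07, "ty": -0.68, "tz": 0, "turn": 0.08, "jaw": 0}, {"tx": -0.08, "ty": -0.78, "tz": 0, "turn": 0.085, "jaw": 0}, {"tx": -0.09, "ty": -0.88, "tz": 0, "turn": 0.085, "jaw": 0}, {"tx": -0.095, "ty": -0.95, "tz": 0, "turn": 0.085, "jaw": 0}, {"tx": -0.1, "ty": -0.98, "tz": 0, "turn": 0.085, "jaw": 0}], "force": 30}}

```text
t: 4.9
tool_pos: [0.5365, -0.0172, 0.1637]
orientation: [-0.099, -3.138, 0.001]
force: [-0.2, -0.0, -2.6]
opening: 0.0119
```

```bash
python3 plan.py c1 .165
```

```text
now [ 0.5365 -0.0172  0.1637] yaw -3.63 open 0.0119 t 4.9 F [-0.22 -0.03 -2.63] tilt 0.14
tx -0.180 ty -0.467 tz -0.005 turn -0.0007  dist 0.150 dyaw 0.1
```

Emit:
{"op": "drive_tool", "data": {"steps": [{"tx": -0.03, "ty": -0.08, "tz": 0, "turn": 0, "jaw": 0}, {"tx": -0.07, "ty": -0.18, "tz": 0, "turn": 0, "jaw": 0}, {"tx": -0.11, "ty": -0.29, "tz": 0, "turn": 0, "jaw": 0}, {"tx": -0.15, "ty": -0.39, "tz": 0, "turn": 0, "jaw": 0}, {"tx": -0.17, "ty": -0.44, "tz": 0, "turn": 0, "jaw": 0}, {"tx": -0.177, "ty": -0.467, "tz": 0, "turn": 0, "jaw": 0}, {"tx": -0.177, "ty": -0.467, "tz": 0, "turn": 0, "jaw": 0}, {"tx": -0.177, "ty": -0.467, "tz": 0, "turn": 0, "jaw": 0}], "force": 30}}

```text
t: 5.7
tool_pos: [0.5815, -0.1567, 0.1649]
orientation: [-0.093, -3.139, -0.001]
force: [-0.0, 0.0, -2.8]
opening: 0.0121
```

```bash
cat > chk.py <<'E'
# overlay of crosses (wrist) and panel model at given pose in scene/side
from h import *
import sys
T=dict(c1=(.5817,-.1604,-3.5),c2=(.5896,-.0662,-3.5),c3=(.5959,.0448,-3.5),c4=(.6018,.164,-3.5))
tag=sys.argv[1]
for n in sys.argv[2:]:
    c=robot.get_calibration(n); im,d=robot.read_camera(n); np.save(f"pics/{tag}_{n}.npy",d)
    cv2.imwrite(f"pics/{tag}_{n}_raw.png",im)
    for k in T:
        x,y,w=T[k]; a=np.radians(w)
        for s,t in((0,0),(-.042,-.031),(.042,-.031),(.042,.031),(-.042,.031)):
            u=proj(c,[x+s*np.cos(a)-t*np.sin(a),y+s*np.sin(a)+t*np.cos(a),.05]); cv2.circle(im,(round(u[0]),round(u[1])),2,(0,0,255),1)
    cv2.imwrite(f"pics/{tag}_{n}.png",im)
E
python3 plan.py c1 .1165; python3 chk.py a wrist side
```

```text
now [ 0.5815 -0.1567  0.1649] yaw -3.41 open 0.0121 t 5.7 F [-0.04  0.01 -2.8 ] tilt 0.07
tx -0.001 ty -0.013 tz 0.161 turn 0.0005  dist 0.049 dyaw -0.1
```

View pics/a_wrist.png

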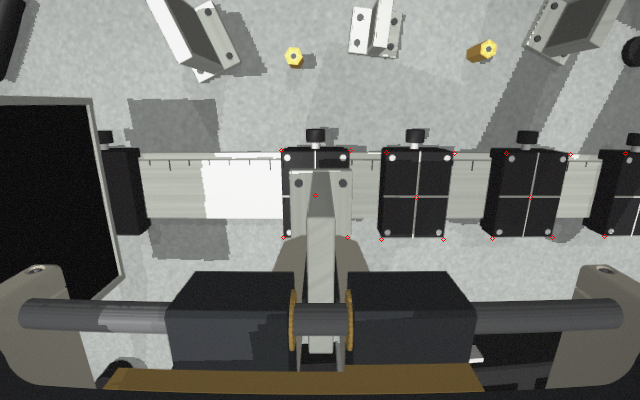

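View pics/a_side.png

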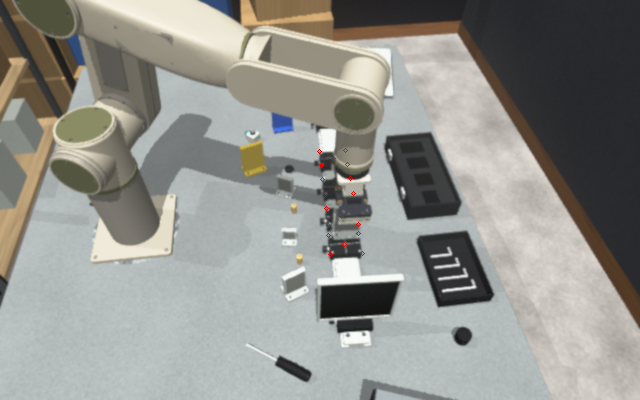

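The projected carrier crosses fall on the engraved ones in the wrist view, c2 at (416,197) and c3 at (530,197). Lowering now.

Emit:
{"op": "drive_tool", "data": {"steps": [{"tx": 0, "ty": -0.012, "tz": 0.02, "turn": 0, "jaw": 0}, {"tx": 0, "ty": -0.012, "tz": 0.06, "turn": 0, "jaw": 0}, {"tx": 0, "ty": -0.012, "tz": 0.1, "turn": 0, "jaw": 0}, {"tx": 0, "ty": -0.012, "tz": 0.125, "turn": 0, "jaw": 0}, {"tx": 0, "ty": -0.012, "tz": 0.14, "turn": 0, "jaw": 0}, {"tx": 0, "ty": -0.012, "tz": 0.15, "turn": 0, "jaw": 0}, {"tx": 0, "ty": -0.012, "tz": 0.155, "turn": 0, "jaw": 0}, {"tx": 0, "ty": -0.012, "tz": 0.158, "turn": 0, "jaw": 0}, {"tx": 0, "ty": -0.012, "tz": 0.16, "turn": 0, "jaw": 0}, {"tx": 0, "ty": -0.012, "tz": 0.16, "turn": 0, "jaw": 0}]}}

```text
t: 6.8
tool_pos: [0.5818, -0.1616, 0.1175]
orientation: [0.094, 3.14, -0.0]
force: [0.3, -0.4, -3.0]
opening: 0.0118
```

```bash
python3 plan.py c1 .1165
```

```text
now [ 0.5818 -0.1616  0.1175] yaw -3.43 open 0.0118 t 6.8 F [ 0.25 -0.43 -2.98] tilt 0.03
tx 0.001 ty 0.004 tz 0.003 turn 0.0004  dist 0.002 dyaw -0.1
```

Not yet in contact, about 1 mm above. Creeping down.

Emit:
{"op": "drive_tool", "data": {"steps": [{"tx": 0, "ty": 0.002, "tz": 0.002, "turn": 0, "jaw": 0}, {"tx": 0, "ty": 0.002, "tz": 0.004, "turn": 0, "jaw": 0}, {"tx": 0, "ty": 0.002, "tz": 0.005, "turn": 0, "jaw": 0}, {"tx": 0, "ty": 0.002, "tz": 0.005, "turn": 0, "jaw": 0}]}}

```text
t: 7.2
tool_pos: [0.582, -0.1609, 0.1163]
orientation: [0.094, 3.139, -0.0]
force: [-0.6, 1.2, 2.0]
opening: 0.012
```

```bash
python3 plan.py c1 .1165
```

```text
now [ 0.582  -0.1609  0.1163] yaw -3.43 open 0.012 t 7.2 F [-0.62  1.23  2.02] tilt 0.04
tx 0.001 ty 0.002 tz -0.001 turn 0.0004  dist 0.001 dyaw -0.1
```

Emit:
{"op": "drive_tool", "data": {"steps": [{"tx": 0, "ty": 0, "tz": 0, "turn": 0, "jaw": 0.2}, {"tx": 0, "ty": 0, "tz": 0, "turn": 0, "jaw": 0.3}, {"tx": 0, "ty": 0, "tz": 0, "turn": 0, "jaw": 0.5}, {"tx": 0, "ty": 0, "tz": 0, "turn": 0, "jaw": 0.5}, {"tx": 0, "ty": 0, "tz": 0, "turn": 0, "jaw": 0.5}, {"tx": 0, "ty": 0, "tz": -0.05, "turn": 0, "jaw": 0.5}, {"tx": 0, "ty": 0, "tz": -0.13, "turn": 0, "jaw": 0.5}, {"tx": 0, "ty": 0, "tz": -0.23, "turn": 0, "jaw": 0.5}, {"tx": 0, "ty": 0, "tz": -0.33, "turn": 0, "jaw": 0.5}, {"tx": 0, "ty": 0, "tz": -0.38, "turn": 0, "jaw": 0.5}, {"tx": 0, "ty": 0, "tz": -0.38, "turn": 0, "jaw": 0.5}]}}

```text
t: 8.3
tool_pos: [0.5833, -0.1615, 0.2336]
orientation: [0.094, 3.135, -0.003]
force: [-0.4, -0.4, 1.1]
opening: 0.0465
```

```bash
python3 plan.py p90 .2;python3 chk.py b wrist
```

```text
now [ 0.5833 -0.1615  0.2336] yaw -3.43 open 0.0465 t 8.3 F [-0.36 -0.41  1.06] tilt 0.34
tx 0.472 ty -0.349 tz 0.110 turn -0.1352  dist 0.179 dyaw 24.3
```

View pics/b_wrist.png

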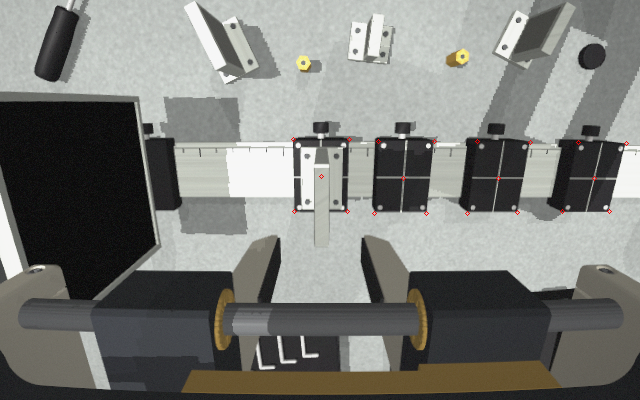

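Panel110 is centred on carrier 1, its foot evenly inside the red corner marks. Before going to panel90 I'll check its clearance to the backstop.

```bash
python3 - <<'E'
import numpy as np
for n,z in(("scene",.0016),("side",-.0032)):
    P=np.load(f"pics/{n}_cl.npz")["P"]
    m=(P[:,2]>.11)&(P[:,2]<.26)&(P[:,1]<-.3)&(P[:,1]>-.45)&(P[:,0]>.4)&(P[:,0]<.75)
    Q=P[m]; print(n,len(Q),np.percentile(Q,[1,5,50,95,99],axis=0).round(4).tolist())
    e=Q[Q[:,0]<np.percentile(Q[:,0],8)]; print(" low-x end y:",np.percentile(e[:,1],[2,50,98]).round(4), "x",e[:,0].min())
E
```

```text
scene 2514 [[0.4803, -0.3766, 0.1116], [0.487, -0.3704, 0.1168], [0.5732, -0.3644, 0.1747], [0.6525, -0.358, 0.2214], [0.6571, -0.3551, 0.2229]]
 low-x end y: [-0.3664 -0.3585 -0.3541] x 0.47791840761045873
side 2460 [[0.4807, -0.3793, 0.1116], [0.4882, -0.3765, 0.1181], [0.5696, -0.3701, 0.1828], [0.6517, -0.3623, 0.2264], [0.6577, -0.3574, 0.2278]]
 low-x end y: [-0.3698 -0.3665 -0.3548] x 0.47989913133360934
```

The board's near face is at y ≈ -0.358 for x > 0.479. The gripper body clears it by about 16 mm, so I'll go, carefully.

Emit:
{"op": "drive_tool", "data": {"steps": [{"tx": 0.08, "ty": -0.06, "tz": 0, "turn": -0.03, "jaw": 0.5}, {"tx": 0.18, "ty": -0.13, "tz": 0, "turn": -0.06, "jaw": 0.5}, {"tx": 0.28, "ty": -0.21, "tz": 0, "turn": -0.1, "jaw": 0.5}, {"tx": 0.38, "ty": -0.28, "tz": 0.05, "turn": -0.12, "jaw": 0.5}, {"tx": 0.45, "ty": -0.33, "tz": 0.09, "turn": -0.135, "jaw": 0.5}, {"tx": 0.472, "ty": -0.349, "tz": 0.11, "turn": -0.135, "jaw": 0.5}, {"tx": 0.472, "ty": -0.349, "tz": 0.11, "turn": -0.135, "jaw": 0.5}, {"tx": 0.472, "ty": -0.349, "tz": 0.11, "turn": -0.135, "jaw": 0.5}]}}

```text
t: 9.15
tool_pos: [0.4344, -0.2564, 0.1962]
orientation: [0.567, -3.09, -0.002]
force: [0.1, 0.7, -0.3]
opening: 0.0464
```

```bash
python3 plan.py p90 .055; python3 - <<'E'
from h import *
c=robot.get_calibration("wrist"); im,d=robot.read_camera("wrist")
x,y,w,W,H=.4358,-.2575,20.9,.06,.09
a=np.radians(w)
for s in(-1,1):
    for t in(-1,1):
        p=[x+s*W/2*np.cos(a)-t*.006*np.sin(a),y+s*W/2*np.sin(a)+t*.006*np.cos(a),H]
        u=proj(c,p); cv2.circle(im,(int(u[0]),int(u[1])),3,(0,0,255),1)
cv2.imwrite("pics/w2.png",im)
E
```

```text
now [ 0.4344 -0.2564  0.1962] yaw 20.81 open 0.0464 t 9.15 F [ 0.08  0.7  -0.32] tilt 0.06
tx -0.003 ty -0.006 tz 0.471 turn -0.0005  dist 0.141 dyaw 0.1
```

View pics/w2.png

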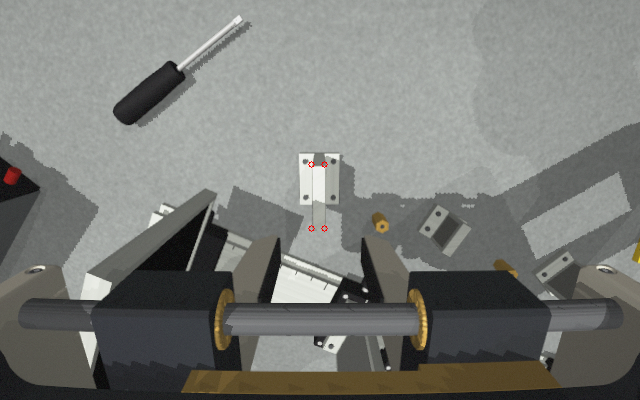

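Panel90's top matches the projected corners ((311,164)–(324,228)). I'll descend in two stages and watch the force, with the backstop near.

Emit:
{"op": "drive_tool", "data": {"steps": [{"tx": -0.003, "ty": 0.0, "tz": 0.05, "turn": 0, "jaw": 0.5}, {"tx": -0.003, "ty": 0.0, "tz": 0.13, "turn": 0, "jaw": 0.5}, {"tx": -0.003, "ty": 0.0, "tz": 0.2, "turn": 0, "jaw": 0.5}, {"tx": -0.003, "ty": 0.0, "tz": 0.26, "turn": 0, "jaw": 0.5}, {"tx": -0.003, "ty": 0.0, "tz": 0.28, "turn": 0, "jaw": 0.5}, {"tx": -0.003, "ty": 0.0, "tz": 0.28, "turn": 0, "jaw": 0.5}]}}

```text
t: 9.8
tool_pos: [0.4346, -0.2556, 0.1113]
orientation: [0.57, -3.088, -0.003]
force: [-0.6, 0.4, 0.4]
opening: 0.0466
```

```bash
python3 plan.py p90 .055; python3 - <<'E'
from h import *
im,d=robot.read_camera("wrist"); cv2.imwrite("pics/w3.png",im)
E
```

```text
now [ 0.4346 -0.2556  0.1113] yaw 20.91 open 0.0466 t 9.8 F [-0.64  0.35  0.38] tilt 0.14
tx -0.002 ty -0.008 tz 0.188 turn 0.0001  dist 0.056 dyaw -0.0
```

View pics/w3.png

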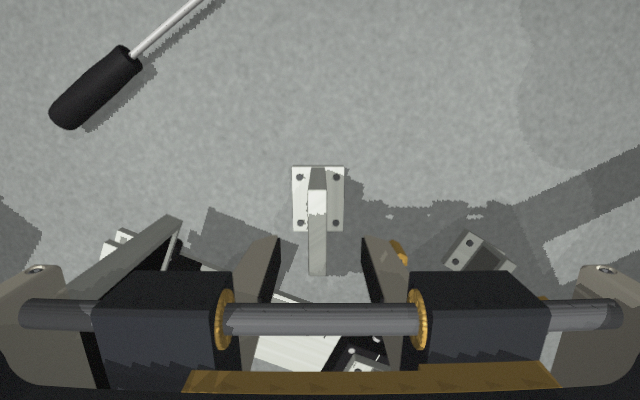

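No contact, and the panel sits between the fingers. Continuing.

Emit:
{"op": "drive_tool", "data": {"steps": [{"tx": -0.002, "ty": -0.003, "tz": 0.04, "turn": 0, "jaw": 0.5}, {"tx": -0.002, "ty": -0.003, "tz": 0.09, "turn": 0, "jaw": 0.5}, {"tx": -0.002, "ty": -0.003, "tz": 0.14, "turn": 0, "jaw": 0.5}, {"tx": -0.002, "ty": -0.003, "tz": 0.17, "turn": 0, "jaw": 0.5}, {"tx": -0.002, "ty": -0.003, "tz": 0.18, "turn": 0, "jaw": 0.5}, {"tx": -0.002, "ty": -0.003, "tz": 0.18, "turn": 0, "jaw": 0.3}, {"tx": -0.002, "ty": -0.003, "tz": 0.18, "turn": 0, "jaw": 0.2}, {"tx": -0.002, "ty": -0.003, "tz": 0.18, "turn": 0, "jaw": 0.1}, {"tx": -0.002, "ty": -0.003, "tz": 0.18, "turn": 0, "jaw": 0}, {"tx": -0.002, "ty": -0.003, "tz": 0.18, "turn": 0, "jaw": 0}, {"tx": -0.002, "ty": -0.003, "tz": 0.18, "turn": 0, "jaw": 0}, {"tx": -0.002, "ty": -0.003, "tz": 0.18, "turn": 0, "jaw": 0}], "force": 30}}

```text
t: 11.05
tool_pos: [0.4361, -0.2574, 0.0592]
orientation: [-0.569, 3.089, -0.001]
force: [-1.5, -0.1, 3.4]
opening: 0.0121
```

```bash
python3 plan.py p90 .055
```

```text
now [ 0.4361 -0.2574  0.0592] yaw 20.87 open 0.0121 t 11.05 F [-1.45 -0.05  3.37] tilt 0.04
tx 0.001 ty 0.000 tz 0.014 turn -0.0002  dist 0.004 dyaw 0.0
```

Emit:
{"op": "drive_tool", "data": {"steps": [{"tx": 0, "ty": 0, "tz": -0.02, "turn": 0, "jaw": 0}, {"tx": 0, "ty": 0, "tz": -0.06, "turn": 0, "jaw": 0}, {"tx": 0, "ty": 0, "tz": -0.12, "turn": 0, "jaw": 0}, {"tx": 0, "ty": 0, "tz": -0.2, "turn": 0, "jaw": 0}, {"tx": 0, "ty": 0, "tz": -0.28, "turn": 0, "jaw": 0}, {"tx": 0, "ty": 0, "tz": -0.34, "turn": 0, "jaw": 0}, {"tx": 0, "ty": 0, "tz": -0.36, "turn": 0, "jaw": 0}, {"tx": 0, "ty": 0, "tz": -0.36, "turn": 0, "jaw": 0}]}}

```text
t: 11.85
tool_pos: [0.4364, -0.2576, 0.1681]
orientation: [-0.569, 3.088, -0.003]
force: [0.0, -0.8, -3.2]
opening: 0.0118
```

```bash
python3 plan.py .436 -.066 .167 -3.5;python3 plan.py c2 .167
```

```text
now [ 0.4364 -0.2576  0.1681] yaw 20.87 open 0.0118 t 11.85 F [ 0.04 -0.77 -3.17] tilt 0.13
tx -0.226 ty 0.597 tz 0.003 turn 0.1354  dist 0.192 dyaw -24.4
now [ 0.4364 -0.2576  0.1681] yaw 20.87 open 0.0118 t 11.85 F [ 0.04 -0.77 -3.17] tilt 0.13
tx -0.705 ty 0.414 tz 0.004 turn 0.1354  dist 0.245 dyaw -24.4
```

Emit:
{"op": "drive_tool", "data": {"steps": [{"tx": -0.01, "ty": 0.03, "tz": 0, "turn": 0.01, "jaw": 0}, {"tx": -0.04, "ty": 0.11, "tz": 0, "turn": 0.03, "jaw": 0}, {"tx": -0.08, "ty": 0.21, "tz": 0, "turn": 0.06, "jaw": 0}, {"tx": -0.12, "ty": 0.32, "tz": 0, "turn": 0.09, "jaw": 0}, {"tx": -0.16, "ty": 0.43, "tz": 0, "turn": 0.115, "jaw": 0}, {"tx": -0.2, "ty": 0.53, "tz": 0, "turn": 0.13, "jaw": 0}, {"tx": -0.23, "ty": 0.59, "tz": 0, "turn": 0.135, "jaw": 0}, {"tx": -0.3, "ty": 0.57, "tz": 0, "turn": 0.135, "jaw": 0}, {"tx": -0.4, "ty": 0.53, "tz": 0, "turn": 0.135, "jaw": 0}, {"tx": -0.5, "ty": 0.49, "tz": 0, "turn": 0.135, "jaw": 0}, {"tx": -0.6, "ty": 0.45, "tz": 0, "turn": 0.135, "jaw": 0}, {"tx": -0.67, "ty": 0.427, "tz": 0, "turn": 0.135, "jaw": 0}]}}

```text
t: 13.05
tool_pos: [0.5787, -0.0657, 0.1647]
orientation: [-0.094, -3.138, -0.001]
force: [0.6, 0.2, -2.4]
opening: 0.0115
```

```bash
python3 plan.py c2 .165
```

```text
now [ 0.5787 -0.0657  0.1647] yaw -3.42 open 0.0115 t 13.05 F [ 0.61  0.15 -2.44] tilt 0.14
tx -0.036 ty 0.001 tz -0.001 turn 0.0004  dist 0.011 dyaw -0.1
```

Emit:
{"op": "drive_tool", "data": {"steps": [{"tx": -0.02, "ty": 0, "tz": 0.0, "turn": 0, "jaw": 0}, {"tx": -0.036, "ty": 0, "tz": 0.0, "turn": 0, "jaw": 0}, {"tx": -0.036, "ty": 0, "tz": 0.03, "turn": 0, "jaw": 0}, {"tx": -0.036, "ty": 0, "tz": 0.07, "turn": 0, "jaw": 0}, {"tx": -0.036, "ty": 0, "tz": 0.11, "turn": 0, "jaw": 0}, {"tx": -0.036, "ty": 0, "tz": 0.14, "turn": 0, "jaw": 0}, {"tx": -0.036, "ty": 0, "tz": 0.16, "turn": 0, "jaw": 0}, {"tx": -0.036, "ty": 0, "tz": 0.17, "turn": 0, "jaw": 0}, {"tx": -0.036, "ty": 0, "tz": 0.175, "turn": 0, "jaw": 0}, {"tx": -0.036, "ty": 0, "tz": 0.175, "turn": 0, "jaw": 0}, {"tx": -0.036, "ty": 0, "tz": 0.175, "turn": 0, "jaw": 0}]}}

```text
t: 14.15
tool_pos: [0.5891, -0.0666, 0.1148]
orientation: [0.094, 3.139, -0.0]
force: [0.3, -0.3, -1.4]
opening: 0.0119
```

```bash
python3 plan.py c2 .1092
```

```text
now [ 0.5891 -0.0666  0.1148] yaw -3.43 open 0.0119 t 14.15 F [ 0.27 -0.3  -1.44] tilt 0.05
tx -0.001 ty 0.002 tz 0.019 turn 0.0004  dist 0.006 dyaw -0.1
```

Emit:
{"op": "drive_tool", "data": {"steps": [{"tx": 0, "ty": 0, "tz": 0.006, "turn": 0, "jaw": 0}, {"tx": 0, "ty": 0, "tz": 0.012, "turn": 0, "jaw": 0}, {"tx": 0, "ty": 0, "tz": 0.016, "turn": 0, "jaw": 0}, {"tx": 0, "ty": 0, "tz": 0.019, "turn": 0, "jaw": 0}, {"tx": 0, "ty": 0, "tz": 0.021, "turn": 0, "jaw": 0}, {"tx": 0, "ty": 0, "tz": 0.021, "turn": 0, "jaw": 0}]}}

```text
t: 14.75
tool_pos: [0.589, -0.0666, 0.1093]
orientation: [0.094, 3.14, -0.0]
force: [-4.6, 1.4, 7.3]
opening: 0.0115
```

```bash
python3 plan.py c2 .1092
```

```text
now [ 0.589  -0.0666  0.1093] yaw -3.43 open 0.0115 t 14.75 F [-4.64  1.4   7.26] tilt 0.04
tx -0.002 ty 0.002 tz 0.000 turn 0.0004  dist 0.001 dyaw -0.1
```

Emit:
{"op": "drive_tool", "data": {"steps": [{"tx": 0, "ty": 0, "tz": 0, "turn": 0, "jaw": 0.2}, {"tx": 0, "ty": 0, "tz": 0, "turn": 0, "jaw": 0.3}, {"tx": 0, "ty": 0, "tz": 0, "turn": 0, "jaw": 0.5}, {"tx": 0, "ty": 0, "tz": 0, "turn": 0, "jaw": 0.5}, {"tx": 0, "ty": 0, "tz": 0, "turn": 0, "jaw": 0.5}, {"tx": 0, "ty": 0, "tz": -0.05, "turn": 0, "jaw": 0.5}, {"tx": 0, "ty": 0, "tz": -0.13, "turn": 0, "jaw": 0.5}, {"tx": 0, "ty": 0, "tz": -0.23, "turn": 0, "jaw": 0.5}, {"tx": 0, "ty": 0, "tz": -0.33, "turn": 0, "jaw": 0.5}, {"tx": 0, "ty": 0, "tz": -0.36, "turn": 0, "jaw": 0.5}, {"tx": 0, "ty": 0, "tz": -0.36, "turn": 0, "jaw": 0.5}]}}

```text
t: 15.85
tool_pos: [0.5901, -0.0669, 0.2188]
orientation: [0.094, 3.136, -0.001]
force: [0.5, -0.3, 0.2]
opening: 0.0463
```

```bash
python3 plan.py p70 .16;python3 chk.py c wrist
```

```text
now [ 0.5901 -0.0669  0.2188] yaw -3.43 open 0.0463 t 15.85 F [ 0.46 -0.26  0.24] tilt 0.26
tx 0.521 ty 0.463 tz 0.193 turn 0.1293  dist 0.217 dyaw -23.3
```

View pics/c_wrist.png

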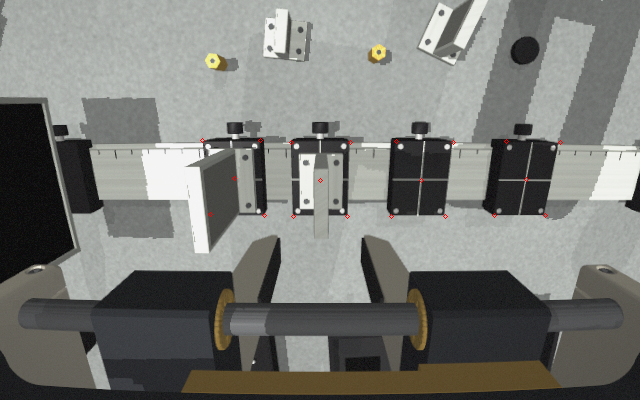

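Panel90 stands centred on carrier 2, with its foot inside the marks around (320,180). Now panel70.

Emit:
{"op": "drive_tool", "data": {"steps": [{"tx": 0.07, "ty": 0.06, "tz": 0, "turn": 0.03, "jaw": 0.5}, {"tx": 0.17, "ty": 0.15, "tz": 0, "turn": 0.06, "jaw": 0.5}, {"tx": 0.27, "ty": 0.24, "tz": 0.02, "turn": 0.09, "jaw": 0.5}, {"tx": 0.37, "ty": 0.33, "tz": 0.07, "turn": 0.12, "jaw": 0.5}, {"tx": 0.46, "ty": 0.41, "tz": 0.12, "turn": 0.129, "jaw": 0.5}, {"tx": 0.51, "ty": 0.455, "tz": 0.18, "turn": 0.129, "jaw": 0.5}, {"tx": 0.521, "ty": 0.463, "tz": 0.193, "turn": 0.129, "jaw": 0.5}, {"tx": 0.521, "ty": 0.463, "tz": 0.193, "turn": 0.129, "jaw": 0.5}, {"tx": 0.521, "ty": 0.463, "tz": 0.193, "turn": 0.129, "jaw": 0.5}]}}

```text
t: 16.8
tool_pos: [0.4417, 0.0809, 0.1582]
orientation: [0.724, 3.057, -0.0]
force: [0.7, 0.8, -0.2]
opening: 0.0462
```

```bash
python3 plan.py p70 .04; python3 - <<'E'
from h import *
c=robot.get_calibration("wrist"); im,d=robot.read_camera("wrist")
for x,y,w,W,H in((.4426,.0810,-26.7,.05,.07),(.4386,-.0965,-10.0,.04,.05)):
  a=np.radians(w)
  for s in(-1,1):
    for t in(-1,1):
        p=[x+s*W/2*np.cos(a)-t*.006*np.sin(a),y+s*W/2*np.sin(a)+t*.006*np.cos(a),H]
        u=proj(c,p); cv2.circle(im,(int(u[0]),int(u[1])),3,(0,0,255),1)
cv2.imwrite("pics/w4.png",im)
E
```

```text
now [0.4417 0.0809 0.1582] yaw -26.67 open 0.0462 t 16.8 F [ 0.66  0.8  -0.17] tilt 0.02
tx -0.002 ty 0.002 tz 0.394 turn 0.0002  dist 0.118 dyaw -0.0
```

View pics/w4.png

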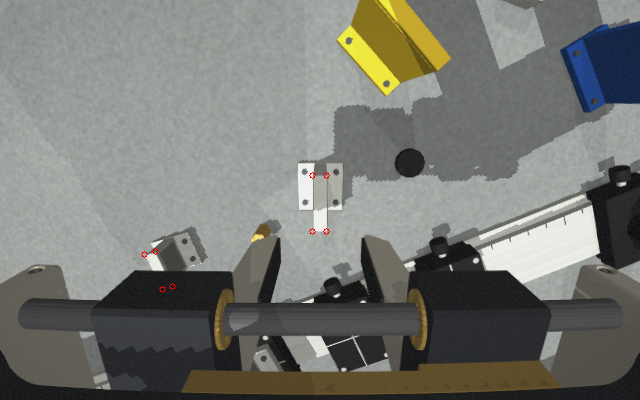

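Emit:
{"op": "drive_tool", "data": {"steps": [{"tx": -0.002, "ty": 0.002, "tz": 0.07, "turn": 0, "jaw": 0.5}, {"tx": -0.002, "ty": 0.002, "tz": 0.17, "turn": 0, "jaw": 0.5}, {"tx": -0.002, "ty": 0.002, "tz": 0.27, "turn": 0, "jaw": 0.5}, {"tx": -0.002, "ty": 0.002, "tz": 0.35, "turn": 0, "jaw": 0.5}, {"tx": -0.002, "ty": 0.002, "tz": 0.39, "turn": 0, "jaw": 0.5}, {"tx": -0.002, "ty": 0.002, "tz": 0.394, "turn": 0, "jaw": 0.3}, {"tx": -0.002, "ty": 0.002, "tz": 0.394, "turn": 0, "jaw": 0.2}, {"tx": -0.002, "ty": 0.002, "tz": 0.394, "turn": 0, "jaw": 0.1}, {"tx": -0.002, "ty": 0.002, "tz": 0.394, "turn": 0, "jaw": 0}, {"tx": -0.002, "ty": 0.002, "tz": 0.394, "turn": 0, "jaw": 0}, {"tx": -0.002, "ty": 0.002, "tz": 0.394, "turn": 0, "jaw": 0}, {"tx": -0.002, "ty": 0.002, "tz": 0.394, "turn": 0, "jaw": 0}], "force": 30}}

```text
t: 18.05
tool_pos: [0.4423, 0.0818, 0.0404]
orientation: [0.724, 3.056, 0.0]
force: [-0.2, -1.1, 3.4]
opening: 0.0116
```

```bash
python3 plan.py p70 .04
```

```text
now [0.4423 0.0818 0.0404] yaw -26.64 open 0.0116 t 18.05 F [-0.23 -1.06  3.35] tilt 0.06
tx -0.002 ty -0.002 tz 0.001 turn 0.0003  dist 0.001 dyaw -0.1
```

Emit:
{"op": "drive_tool", "data": {"steps": [{"tx": 0, "ty": 0, "tz": -0.02, "turn": 0, "jaw": 0}, {"tx": 0, "ty": 0, "tz": -0.06, "turn": 0, "jaw": 0}, {"tx": 0, "ty": 0, "tz": -0.12, "turn": 0, "jaw": 0}, {"tx": 0, "ty": 0, "tz": -0.2, "turn": 0, "jaw": 0}, {"tx": 0, "ty": 0, "tz": -0.28, "turn": 0, "jaw": 0}, {"tx": 0, "ty": 0, "tz": -0.33, "turn": 0, "jaw": 0}, {"tx": 0, "ty": 0, "tz": -0.35, "turn": 0, "jaw": 0}, {"tx": 0, "ty": 0, "tz": -0.35, "turn": 0, "jaw": 0}]}}

```text
t: 18.85
tool_pos: [0.4425, 0.0818, 0.1461]
orientation: [0.724, 3.055, 0.001]
force: [0.4, -0.8, -1.9]
opening: 0.012
```

```bash
python3 plan.py c3 .145
```

```text
now [0.4425 0.0818 0.1461] yaw -26.65 open 0.012 t 18.85 F [ 0.35 -0.77 -1.95] tilt 0.12
tx -0.512 ty 0.119 tz 0.005 turn -0.1286  dist 0.158 dyaw 23.1
```

Emit:
{"op": "drive_tool", "data": {"steps": [{"tx": -0.02, "ty": 0.01, "tz": 0, "turn": -0.01, "jaw": 0}, {"tx": -0.07, "ty": 0.02, "tz": 0, "turn": -0.03, "jaw": 0}, {"tx": -0.15, "ty": 0.035, "tz": 0, "turn": -0.06, "jaw": 0}, {"tx": -0.24, "ty": 0.055, "tz": 0, "turn": -0.09, "jaw": 0}, {"tx": -0.33, "ty": 0.075, "tz": 0, "turn": -0.115, "jaw": 0}, {"tx": -0.42, "ty": 0.095, "tz": 0, "turn": -0.128, "jaw": 0}, {"tx": -0.48, "ty": 0.11, "tz": 0, "turn": -0.128, "jaw": 0}, {"tx": -0.512, "ty": 0.119, "tz": 0, "turn": -0.128, "jaw": 0}, {"tx": -0.512, "ty": 0.119, "tz": 0, "turn": -0.128, "jaw": 0}, {"tx": -0.512, "ty": 0.119, "tz": 0, "turn": -0.128, "jaw": 0}]}}

```text
t: 19.85
tool_pos: [0.5942, 0.0449, 0.144]
orientation: [-0.099, -3.138, -0.0]
force: [-0.5, 1.2, -1.5]
opening: 0.0115
```

```bash
python3 plan.py c3 .0904
```

```text
now [0.5942 0.0449 0.144 ] yaw -3.62 open 0.0115 t 19.85 F [-0.52  1.21 -1.45] tilt 0.11
tx -0.006 ty -0.000 tz 0.179 turn -0.0006  dist 0.054 dyaw 0.1
```

Emit:
{"op": "drive_tool", "data": {"steps": [{"tx": -0.004, "ty": 0, "tz": 0.02, "turn": 0, "jaw": 0}, {"tx": -0.004, "ty": 0, "tz": 0.06, "turn": 0, "jaw": 0}, {"tx": -0.004, "ty": 0, "tz": 0.1, "turn": 0, "jaw": 0}, {"tx": -0.004, "ty": 0, "tz": 0.13, "turn": 0, "jaw": 0}, {"tx": -0.004, "ty": 0, "tz": 0.15, "turn": 0, "jaw": 0}, {"tx": -0.004, "ty": 0, "tz": 0.16, "turn": 0, "jaw": 0}, {"tx": -0.004, "ty": 0, "tz": 0.168, "turn": 0, "jaw": 0}, {"tx": -0.004, "ty": 0, "tz": 0.168, "turn": 0, "jaw": 0}, {"tx": -0.004, "ty": 0, "tz": 0.168, "turn": 0, "jaw": 0}]}}

```text
t: 20.75
tool_pos: [0.5967, 0.0446, 0.0949]
orientation: [0.099, 3.139, 0.0]
force: [-0.4, -0.3, -0.5]
opening: 0.0117
```

```bash
python3 plan.py c3 .0904
```

```text
now [0.5967 0.0446 0.0949] yaw -3.61 open 0.0117 t 20.75 F [-0.35 -0.27 -0.47] tilt 0.04
tx 0.003 ty 0.000 tz 0.015 turn -0.0006  dist 0.005 dyaw 0.1
```

Emit:
{"op": "drive_tool", "data": {"steps": [{"tx": 0.001, "ty": 0, "tz": 0.006, "turn": 0, "jaw": 0}, {"tx": 0.001, "ty": 0, "tz": 0.011, "turn": 0, "jaw": 0}, {"tx": 0.001, "ty": 0, "tz": 0.014, "turn": 0, "jaw": 0}, {"tx": 0.001, "ty": 0, "tz": 0.016, "turn": 0, "jaw": 0}, {"tx": 0.001, "ty": 0, "tz": 0.017, "turn": 0, "jaw": 0}, {"tx": 0.001, "ty": 0, "tz": 0.017, "turn": 0, "jaw": 0}]}}

```text
t: 21.35
tool_pos: [0.5962, 0.0447, 0.0905]
orientation: [0.099, 3.14, -0.0]
force: [-4.5, -1.1, 7.6]
opening: 0.012
```

```bash
python3 plan.py c3 .0904
```

```text
now [0.5962 0.0447 0.0905] yaw -3.61 open 0.012 t 21.35 F [-4.48 -1.09  7.62] tilt 0.02
tx 0.001 ty 0.000 tz 0.000 turn -0.0006  dist 0.000 dyaw 0.1
```

Emit:
{"op": "drive_tool", "data": {"steps": [{"tx": 0, "ty": 0, "tz": 0, "turn": 0, "jaw": 0.2}, {"tx": 0, "ty": 0, "tz": 0, "turn": 0, "jaw": 0.3}, {"tx": 0, "ty": 0, "tz": 0, "turn": 0, "jaw": 0.5}, {"tx": 0, "ty": 0, "tz": 0, "turn": 0, "jaw": 0.5}, {"tx": 0, "ty": 0, "tz": 0, "turn": 0, "jaw": 0.5}, {"tx": 0, "ty": 0, "tz": -0.05, "turn": 0, "jaw": 0.5}, {"tx": 0, "ty": 0, "tz": -0.13, "turn": 0, "jaw": 0.5}, {"tx": 0, "ty": 0, "tz": -0.23, "turn": 0, "jaw": 0.5}, {"tx": 0, "ty": 0, "tz": -0.33, "turn": 0, "jaw": 0.5}, {"tx": 0, "ty": 0, "tz": -0.38, "turn": 0, "jaw": 0.5}, {"tx": 0, "ty": 0, "tz": -0.38, "turn": 0, "jaw": 0.5}]}}

```text
t: 22.45
tool_pos: [0.598, 0.0446, 0.2072]
orientation: [0.099, 3.134, 0.0]
force: [-0.6, -0.3, -0.1]
opening: 0.0464
```

```bash
python3 plan.py p50 .14;python3 plan.py .44 .045 .205 -8;python3 chk.py d wrist
```

```text
now [0.598  0.0446 0.2072] yaw -3.61 open 0.0464 t 22.45 F [-0.62 -0.33 -0.07] tilt 0.35
tx 0.502 ty -0.503 tz 0.221 turn 0.0355  dist 0.223 dyaw -6.4
now [0.598  0.0446 0.2072] yaw -3.61 open 0.0464 t 22.45 F [-0.62 -0.33 -0.07] tilt 0.35
tx 0.526 ty -0.032 tz 0.004 turn 0.0244  dist 0.158 dyaw -4.4
```

View pics/d_wrist.png

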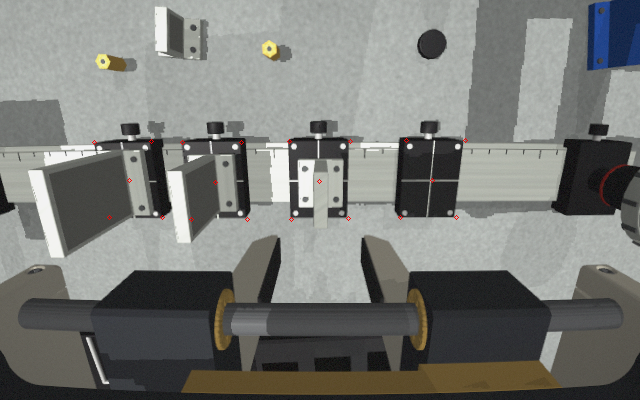

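Panel70 is centred on carrier 3. Now panel50: back along -x first, then across.

Emit:
{"op": "drive_tool", "data": {"steps": [{"tx": 0.07, "ty": -0.01, "tz": 0, "turn": 0.005, "jaw": 0.5}, {"tx": 0.17, "ty": -0.02, "tz": 0, "turn": 0.01, "jaw": 0.5}, {"tx": 0.28, "ty": -0.05, "tz": 0, "turn": 0.02, "jaw": 0.5}, {"tx": 0.38, "ty": -0.12, "tz": 0.02, "turn": 0.03, "jaw": 0.5}, {"tx": 0.45, "ty": -0.22, "tz": 0.05, "turn": 0.035, "jaw": 0.5}, {"tx": 0.49, "ty": -0.32, "tz": 0.1, "turn": 0.035, "jaw": 0.5}, {"tx": 0.502, "ty": -0.42, "tz": 0.16, "turn": 0.035, "jaw": 0.5}, {"tx": 0.502, "ty": -0.48, "tz": 0.21, "turn": 0.035, "jaw": 0.5}, {"tx": 0.502, "ty": -0.503, "tz": 0.221, "turn": 0.035, "jaw": 0.5}, {"tx": 0.502, "ty": -0.503, "tz": 0.221, "turn": 0.035, "jaw": 0.5}, {"tx": 0.502, "ty": -0.503, "tz": 0.221, "turn": 0.035, "jaw": 0.5}]}}

```text
t: 23.6
tool_pos: [0.4363, -0.0958, 0.137]
orientation: [-0.271, -3.129, -0.001]
force: [0.4, 0.9, 0.9]
opening: 0.0466
```

```bash
python3 plan.py p50 .023; python3 - <<'E'
from h import *
c=robot.get_calibration("wrist"); im,d=robot.read_camera("wrist")
for x,y,w,W,H in((.4386,-.0965,-10.0,.04,.05),):
  a=np.radians(w)
  for s in(-1,1):
    for t in(-1,1):
        p=[x+s*W/2*np.cos(a)-t*.006*np.sin(a),y+s*W/2*np.sin(a)+t*.006*np.cos(a),H]
        u=proj(c,p); cv2.circle(im,(int(u[0]),int(u[1])),3,(0,0,255),1)
cv2.imwrite("pics/w5.png",im)
E
```

```text
now [ 0.4363 -0.0958  0.137 ] yaw -9.91 open 0.0466 t 23.6 F [0.36 0.94 0.92] tilt 0.05
tx -0.008 ty -0.001 tz 0.380 turn 0.0005  dist 0.114 dyaw -0.1
```

View pics/w5.png

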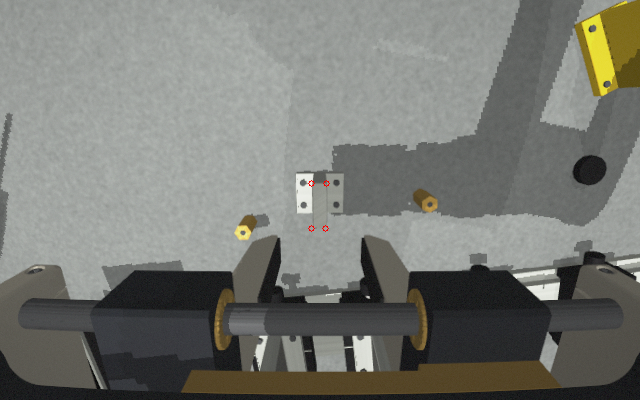

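Emit:
{"op": "drive_tool", "data": {"steps": [{"tx": -0.006, "ty": 0, "tz": 0.07, "turn": 0, "jaw": 0.5}, {"tx": -0.006, "ty": 0, "tz": 0.16, "turn": 0, "jaw": 0.5}, {"tx": -0.006, "ty": 0, "tz": 0.25, "turn": 0, "jaw": 0.5}, {"tx": -0.006, "ty": 0, "tz": 0.33, "turn": 0, "jaw": 0.5}, {"tx": -0.006, "ty": 0, "tz": 0.37, "turn": 0, "jaw": 0.5}, {"tx": -0.006, "ty": 0, "tz": 0.378, "turn": 0, "jaw": 0.3}, {"tx": -0.006, "ty": 0, "tz": 0.378, "turn": 0, "jaw": 0.2}, {"tx": -0.006, "ty": 0, "tz": 0.378, "turn": 0, "jaw": 0.1}, {"tx": -0.006, "ty": 0, "tz": 0.378, "turn": 0, "jaw": 0}, {"tx": -0.006, "ty": 0, "tz": 0.378, "turn": 0, "jaw": 0}, {"tx": -0.006, "ty": 0, "tz": 0.378, "turn": 0, "jaw": 0}, {"tx": -0.006, "ty": 0, "tz": 0.378, "turn": 0, "jaw": 0}], "force": 30}}

```text
t: 24.85
tool_pos: [0.4388, -0.0971, 0.0246]
orientation: [0.272, 3.128, -0.001]
force: [-1.0, 0.3, 7.0]
opening: 0.0119
```

```bash
python3 plan.py p50 .14
```

```text
now [ 0.4388 -0.0971  0.0246] yaw -9.92 open 0.0119 t 24.85 F [-1.03  0.31  6.98] tilt 0.09
tx 0.000 ty 0.002 tz -0.385 turn 0.0004  dist 0.115 dyaw -0.1
```

Emit:
{"op": "drive_tool", "data": {"steps": [{"tx": 0, "ty": 0, "tz": -0.02, "turn": 0, "jaw": 0}, {"tx": 0, "ty": 0, "tz": -0.06, "turn": 0, "jaw": 0}, {"tx": 0, "ty": 0, "tz": -0.12, "turn": 0, "jaw": 0}, {"tx": 0, "ty": 0, "tz": -0.2, "turn": 0, "jaw": 0}, {"tx": 0, "ty": 0, "tz": -0.28, "turn": 0, "jaw": 0}, {"tx": 0, "ty": 0, "tz": -0.35, "turn": 0, "jaw": 0}, {"tx": 0, "ty": 0, "tz": -0.385, "turn": 0, "jaw": 0}, {"tx": 0, "ty": 0, "tz": -0.385, "turn": 0, "jaw": 0}]}}

```text
t: 25.65
tool_pos: [0.4392, -0.0972, 0.1412]
orientation: [0.271, 3.126, -0.001]
force: [-0.6, -0.3, -2.0]
opening: 0.0117
```

```bash
python3 plan.py .439 .164 .14 -3.5;python3 plan.py c4 .14
```

```text
now [ 0.4392 -0.0972  0.1412] yaw -9.92 open 0.0117 t 25.65 F [-0.6  -0.3  -2.02] tilt 0.2
tx 0.151 ty 0.858 tz 0.003 turn -0.0356  dist 0.261 dyaw 6.4
now [ 0.4392 -0.0972  0.1412] yaw -9.92 open 0.0117 t 25.65 F [-0.6  -0.3  -2.02] tilt 0.2
tx -0.384 ty 0.951 tz 0.005 turn -0.0356  dist 0.308 dyaw 6.4
```

Emit:
{"op": "drive_tool", "data": {"steps": [{"tx": 0, "ty": 0.03, "tz": 0, "turn": 0, "jaw": 0}, {"tx": 0.02, "ty": 0.1, "tz": 0, "turn": -0.005, "jaw": 0}, {"tx": 0.04, "ty": 0.2, "tz": 0, "turn": -0.01, "jaw": 0}, {"tx": 0.06, "ty": 0.31, "tz": 0, "turn": -0.015, "jaw": 0}, {"tx": 0.07, "ty": 0.42, "tz": 0, "turn": -0.02, "jaw": 0}, {"tx": 0.09, "ty": 0.53, "tz": 0, "turn": -0.025, "jaw": 0}, {"tx": 0.11, "ty": 0.64, "tz": 0, "turn": -0.03, "jaw": 0}, {"tx": 0.13, "ty": 0.74, "tz": 0, "turn": -0.035, "jaw": 0}, {"tx": 0.14, "ty": 0.82, "tz": 0, "turn": -0.035, "jaw": 0}, {"tx": 0.151, "ty": 0.855, "tz": 0, "turn": -0.035, "jaw": 0}, {"tx": 0.151, "ty": 0.855, "tz": 0, "turn": -0.035, "jaw": 0}]}}

```text
t: 26.75
tool_pos: [0.4363, 0.1647, 0.1378]
orientation: [-0.095, -3.138, 0.001]
force: [-0.4, -0.4, -1.2]
opening: 0.0119
```

```bash
python3 plan.py c4 .13
```

```text
now [0.4363 0.1647 0.1378] yaw -3.48 open 0.0119 t 26.75 F [-0.41 -0.36 -1.18] tilt 0.15
tx -0.551 ty 0.031 tz 0.025 turn 0.0001  dist 0.166 dyaw -0.0
```

Emit:
{"op": "drive_tool", "data": {"steps": [{"tx": -0.03, "ty": 0.002, "tz": 0, "turn": 0, "jaw": 0}, {"tx": -0.1, "ty": 0.005, "tz": 0, "turn": 0, "jaw": 0}, {"tx": -0.19, "ty": 0.01, "tz": 0, "turn": 0, "jaw": 0}, {"tx": -0.29, "ty": 0.016, "tz": 0, "turn": 0, "jaw": 0}, {"tx": -0.38, "ty": 0.021, "tz": 0, "turn": 0, "jaw": 0}, {"tx": -0.46, "ty": 0.026, "tz": 0, "turn": 0, "jaw": 0}, {"tx": -0.52, "ty": 0.029, "tz": 0, "turn": 0, "jaw": 0}, {"tx": -0.549, "ty": 0.031, "tz": 0, "turn": 0, "jaw": 0}, {"tx": -0.549, "ty": 0.031, "tz": 0, "turn": 0, "jaw": 0}, {"tx": -0.549, "ty": 0.031, "tz": 0, "turn": 0, "jaw": 0}]}}

```text
t: 27.75
tool_pos: [0.6021, 0.1619, 0.1387]
orientation: [-0.1, -3.139, 0.0]
force: [0.2, 0.3, -2.6]
opening: 0.0116
```

```bash
python3 plan.py c4 .0746; python3 chk.py e wrist scene
```

```text
now [0.6021 0.1619 0.1387] yaw -3.66 open 0.0116 t 27.75 F [ 0.23  0.29 -2.55] tilt 0.06
tx 0.001 ty 0.007 tz 0.214 turn -0.0009  dist 0.064 dyaw 0.2
```

View pics/e_wrist.png

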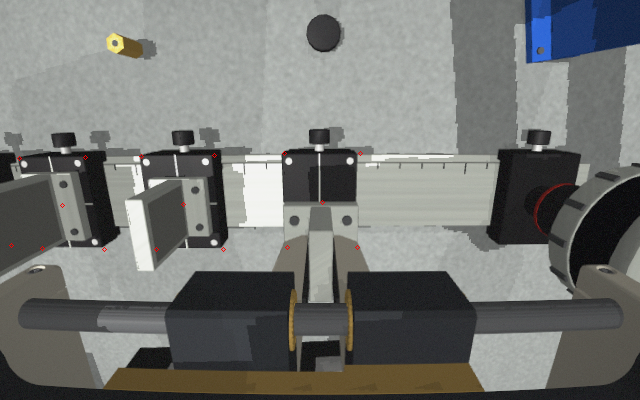

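Emit:
{"op": "drive_tool", "data": {"steps": [{"tx": 0, "ty": 0.004, "tz": 0.02, "turn": 0, "jaw": 0}, {"tx": 0, "ty": 0.004, "tz": 0.06, "turn": 0, "jaw": 0}, {"tx": 0, "ty": 0.004, "tz": 0.11, "turn": 0, "jaw": 0}, {"tx": 0, "ty": 0.004, "tz": 0.15, "turn": 0, "jaw": 0}, {"tx": 0, "ty": 0.004, "tz": 0.18, "turn": 0, "jaw": 0}, {"tx": 0, "ty": 0.004, "tz": 0.195, "turn": 0, "jaw": 0}, {"tx": 0, "ty": 0.004, "tz": 0.204, "turn": 0, "jaw": 0}, {"tx": 0, "ty": 0.004, "tz": 0.204, "turn": 0, "jaw": 0}, {"tx": 0, "ty": 0.004, "tz": 0.204, "turn": 0, "jaw": 0}]}}

```text
t: 28.75
tool_pos: [0.603, 0.1639, 0.0785]
orientation: [0.099, 3.139, 0.0]
force: [-0.0, -0.9, -1.9]
opening: 0.0118
```

```bash
python3 plan.py c4 .0746
```

```text
now [0.603  0.1639 0.0785] yaw -3.61 open 0.0118 t 28.75 F [-0.01 -0.93 -1.92] tilt 0.05
tx 0.004 ty 0.000 tz 0.013 turn -0.0006  dist 0.004 dyaw 0.1
```

Emit:
{"op": "drive_tool", "data": {"steps": [{"tx": 0.002, "ty": 0, "tz": 0.005, "turn": 0, "jaw": 0}, {"tx": 0.002, "ty": 0, "tz": 0.009, "turn": 0, "jaw": 0}, {"tx": 0.002, "ty": 0, "tz": 0.012, "turn": 0, "jaw": 0}, {"tx": 0.002, "ty": 0, "tz": 0.014, "turn": 0, "jaw": 0}, {"tx": 0.002, "ty": 0, "tz": 0.014, "turn": 0, "jaw": 0}]}}

```text
t: 29.25
tool_pos: [0.6022, 0.1639, 0.0747]
orientation: [0.099, 3.14, 0.0]
force: [-3.0, -1.3, 5.7]
opening: 0.0119
```

```bash
python3 plan.py c4 .0746
```

```text
now [0.6022 0.1639 0.0747] yaw -3.61 open 0.0119 t 29.25 F [-3.   -1.26  5.69] tilt 0.03
tx 0.001 ty 0.000 tz 0.000 turn -0.0006  dist 0.000 dyaw 0.1
```

Contact, so release, rise straight up and back off towards the robot.

Emit:
{"op": "drive_tool", "data": {"steps": [{"tx": 0, "ty": 0, "tz": 0, "turn": 0, "jaw": 0.2}, {"tx": 0, "ty": 0, "tz": 0, "turn": 0, "jaw": 0.3}, {"tx": 0, "ty": 0, "tz": 0, "turn": 0, "jaw": 0.5}, {"tx": 0, "ty": 0, "tz": 0, "turn": 0, "jaw": 0.5}, {"tx": 0, "ty": 0, "tz": 0, "turn": 0, "jaw": 0.5}, {"tx": 0, "ty": 0, "tz": -0.05, "turn": 0, "jaw": 0.5}, {"tx": 0, "ty": 0, "tz": -0.13, "turn": 0, "jaw": 0.5}, {"tx": 0, "ty": 0, "tz": -0.23, "turn": 0, "jaw": 0.5}, {"tx": 0, "ty": 0, "tz": -0.33, "turn": 0, "jaw": 0.5}, {"tx": 0, "ty": 0, "tz": -0.43, "turn": 0, "jaw": 0.5}, {"tx": 0, "ty": 0, "tz": -0.5, "turn": 0, "jaw": 0.5}, {"tx": 0, "ty": 0, "tz": -0.5, "turn": 0, "jaw": 0.5}]}}

```text
t: 30.45
tool_pos: [0.6043, 0.1643, 0.2297]
orientation: [0.099, 3.132, 0.003]
force: [1.7, 0.3, -0.6]
opening: 0.0466
```

Emit:
{"op": "drive_tool", "data": {"steps": [{"tx": 0.08, "ty": 0, "tz": -0.02, "turn": 0, "jaw": 0.5}, {"tx": 0.2, "ty": 0, "tz": -0.04, "turn": 0, "jaw": 0.5}, {"tx": 0.32, "ty": 0, "tz": -0.06, "turn": 0, "jaw": 0.5}, {"tx": 0.44, "ty": 0, "tz": -0.08, "turn": 0, "jaw": 0.5}, {"tx": 0.56, "ty": 0, "tz": -0.1, "turn": 0, "jaw": 0.5}, {"tx": 0.65, "ty": 0, "tz": -0.1, "turn": 0, "jaw": 0.5}, {"tx": 0.7, "ty": 0, "tz": -0.1, "turn": 0, "jaw": 0.5}, {"tx": 0.7, "ty": 0, "tz": -0.1, "turn": 0, "jaw": 0.5}]}}

```text
t: 31.25
tool_pos: [0.3909, 0.1773, 0.2535]
orientation: [-0.097, -3.14, -0.0]
force: [0.6, -1.0, 0.7]
opening: 0.0468
```

```bash
python3 chk.py f side scene wrist; python3 plan.py c4 .3; python3 - <<'E'
from cloud import *
exec(open("fit.py").read().split("cl={}")[0].split("X={}")[0].replace("from cloud import *",""))
src=open("fit.py").read(); exec(src[src.index("def box"):src.index("cl={}")])
T={110:(.5817,-.1604),90:(.5896,-.0662),70:(.5959,.0448),50:(.6018,.164)}
off={"scene":(.0008,-.0008,.0016),"side":(-.0008,.0008,-.0032)}
cl=[]
for n in off:
    c=robot.get_calibration(n); P,_=cloud(n,np.load(f"pics/f_{n}.npy"),cv2.imread(f"pics/f_{n}_raw.png"),c); cl.append(P+np.array(off[n])-[0,0,.05])
for H,g in T.items():
    W={50:.04,70:.05,90:.06,110:.07}[H]
    for i,n in enumerate(off):
        p=np.array([*g,-.06]); P=cl[i]
        Q=P[(np.linalg.norm(P[:,:2]-p[:2],axis=1)<.045)&(P[:,2]>.007)&(P[:,2]<.125)]
        if len(Q)<30: print(H,n,len(Q)); continue
        s=least_squares(lambda t:sdf(t,Q,W,H/1000),p,loss="soft_l1",f_scale=.003)
        print(H,n,len(Q),"d mm",((s.x[:2]-g)*1000).round(1),"yaw",np.degrees(s.x[2]).round(1),"zmax",Q[:,2].max().round(3))
E
```

```text
now [0.3928 0.177  0.2535] yaw -3.61 open 0.0465 t 31.4 F [ 0.03 -0.16 -0.49] tilt 0.01
tx -0.698 ty 0.001 tz -0.155 turn -0.0006  dist 0.214 dyaw 0.1
110 scene 977 d mm [ 1.1 -0.9] yaw -3.4 zmax 0.114
110 side 877 d mm [0.5 1.2] yaw -3.4 zmax 0.114
90 scene 704 d mm [-0.2 -0.9] yaw -3.3 zmax 0.093
90 side 532 d mm [-1.2  1.3] yaw -3.8 zmax 0.094
70 scene 505 d mm [ 1.  -0.9] yaw -3.7 zmax 0.073
70 side 382 d mm [-0.4  1.6] yaw -3.6 zmax 0.074
50 scene 372 d mm [ 0.4 -0.8] yaw -3.7 zmax 0.053
50 side 220 d mm [-0.9  2. ] yaw -4.6 zmax 0.056
```

View pics/f_scene.png

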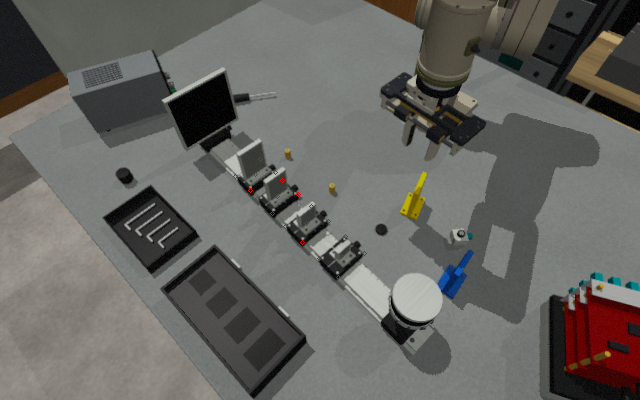

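View pics/f_side.png

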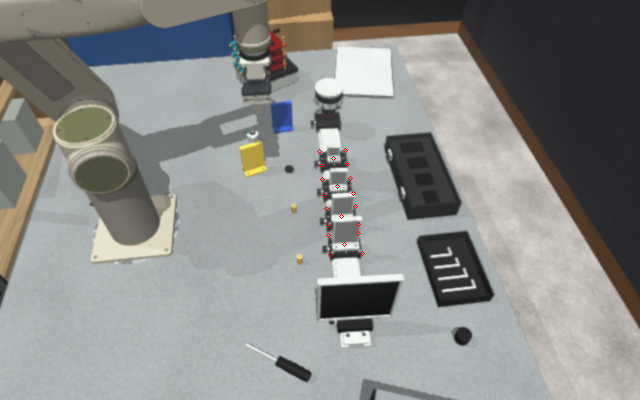

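View pics/f_wrist.png

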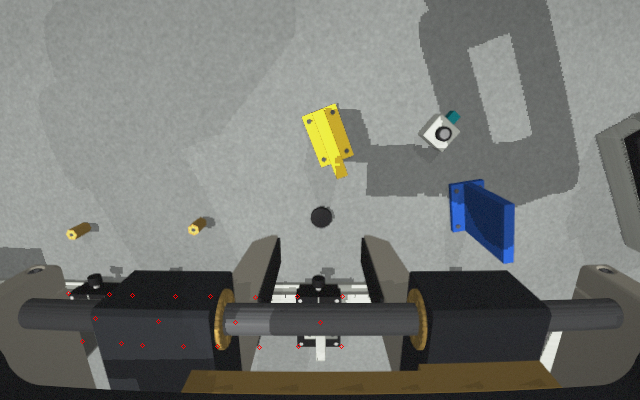

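All four panels stand on their carriers, rising from the sensor end at (415,300) to the backstop in the scene view. They are centred within about 2 mm and within about 1° of the rail, and the gripper is clear. Handing in.

```bash
python3 -c "
from plant import robot
print(robot.close_job())"
```

```text
the job is handed in; nothing more can be done
None
```

The four grey panels now stand on the rail's carriers in size order, and the job is handed in at about 31 s of the 99 s allowed. The sensor is at the +y end, so panel50 went on carrier 4, panel70 on carrier 3, panel90 on carrier 2 and panel110 on carrier 1. Each was set down at low speed until the wrist force showed contact, then released. The hand-in gives no verdict, so what follows is from my own checks.

- **Position:** depth fits from the scene and side cameras put each panel within about 2 mm of its carrier's centre.
- **Squareness:** yaw is within about 1° of the rail, the worst reading being panel50 in the side view at -4.6° against -3.5°.
- **Height and upright:** the measured top heights match the panels standing on the flat tops.
- **Release:** the gripper is open and retreated, well clear of the panels, and I had no contact with the sensor.

Three things disagreed or went wrong along the way:

- **Camera offset:** the two cameras differ by 2–3 mm along the rail, within the stated calibration and the 12 mm tolerance.
- **First cross readings:** my first pixel readings of the carrier crosses disagreed between cameras by about 18 mm. I re-read them in enlarged crops before any move.
- **Refused call:** one move call was refused for missing "turn" keys, and nothing moved.

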